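Uncover the sample plate, test its red dot under the needle, and put it back

TASK

Move every round specimen from the grey tray flat onto the blue mat, then take the uncovered plate by its handle, lay it flat on the tester's table short of the needle, dot end first, slide it in until the raised needle points into the red dot, and only then swing the lever into the green notch. After that swing the lever all the way back to its rest notch, slide the plate out and lay it flat in the tray again, the specimens staying on the mat. Do not knock the needle, and leave the loose cup and the small red-capped bottle alone.

Things in the scene. Friction and masses are not known exactly. Their poses are not given: they have to be found in the camera images.
- tray: Fixed open grey metal tray, 250 x 140 mm outside, 26 mm high, walls and floor 3 mm thick; it stands on the bench to one side (left or right) of the tester. Origin: centre of its underside; x along its length.
- mat: Fixed square blue mat, 200 x 200 mm, 4 mm thick, on the other side of the tester. Origin: centre of its underside, on the bench.
- plate: Loose metal sample plate, 204 x 60 x 6 mm, 0.35 kg, at first in the tray under the specimens. Origin: on its underside below the handle; x runs along it to the dot end; it spans x -62 to +142, y -30 to +30 mm. Handle: dark steel rib, 28 mm long in x, 14 mm thick in y, top 46 mm above the underside; a heavy heel puts the centre of mass below it. Two grey dots on it do not matter.
- handle (a point): Middle of the top of the plate's handle rib, 46 mm above the plate's underside.
- dot (a point): Centre of the red dot (9 mm diameter) on top of the plate, at x +120, y +10, z +6 mm of the plate's frame.
- tester: Fixed needle tester. Origin: on the bench, straight below the needle tip. Its x points away from the open front, from the loading side to the column. The dark steel table top is 25 mm above the bench and spans x -215 to +40, y -73 to +73 mm; a white column behind x +46 and a white overhanging head (head x -14 to +65, y -18 to +18, underside 70 mm, top 120 mm above the bench) carry the needle and, on top, a round quadrant disc (radius 50 mm, top at 126 mm).
- needle: The tester's fragile brass and steel needle, 8 mm thick above, pointed below; it only moves straight up and down, 9.6 mm down per rad of the lever. Origin: the tip.
- tip (a point): Point of the needle: 43 mm above the bench when the lever is at 0 (12 mm over the top of a plate lying on the table; at most 3 mm lower at lever 0.3 rad), and 2.4 mm over the plate's top with the lever at 1.0.
- lever (a joint): Angle of the tester's lever, 0 to 1.2 rad (end stops), growing clockwise seen from above; at 0 it points along the tester's -y, at 1.57 it would point along the tester's -x. Notch marks on the quadrant lie at 0, 0.5 and 1.0; the big green mark is at 1.0, the rest notch is 0. It starts between 0 and 0.3. It stays where it is left by friction (about 1.5 N at the knob); there is no click.
- lever_knob (a point): Top centre of the lever's upright black knob, 16 mm diameter and 42 mm tall (from 129 to 171 mm above the bench), 80 mm from the pivot; the flat lever arm (8 mm wide, top at 137 mm) joins it to the pivot.
- lever_pivot (a point): Point on the lever's upright axis, 127 mm above the bench, at x +55, y 0 of the tester's frame.
- discard_cup: Loose translucent plastic cup, 70 mm wide, 64 mm tall, standing behind; not part of the job. Origin: centre of its underside.
- vial: Loose cream bottle with a red cap, 30 mm wide, 76 mm tall, standing at the right; not part of the job. Origin: centre of its underside.
- puck_0: Loose black resin-mounted specimen: a flat round puck, 34 mm diameter, 24 mm tall, 50 g, with a small metal piece in its top; at first in a row with the others on top of the sample plate (about 8 mm apart), or absent. Origin: centre of its underside.
- puck_1: Loose green resin-mounted specimen: a flat round puck, 34 mm diameter, 24 mm tall, 50 g, with a small metal piece in its top; at first in a row with the others on top of the sample plate (about 8 mm apart), or absent. Origin: centre of its underside.
- puck_2: Loose orange resin-mounted specimen: a flat round puck, 34 mm diameter, 24 mm tall, 50 g, with a small metal piece in its top; at first in a row with the others on top of the sample plate (about 8 mm apart), or absent. Origin: centre of its underside.
- puck_3: Loose white resin-mounted specimen: a flat round puck, 34 mm diameter, 24 mm tall, 50 g, with a small metal piece in its top; at first in a row with the others on top of the sample plate (about 8 mm apart), or absent. Origin: centre of its underside.

How it is judged (in metres and radians):
On the way, in this order (a step that is already met when the one before it is completed fails the run):
1. every specimen stands flat on the blue mat (x of puck_0 in the frame of mat between -0.098 and 0.098 m and y of puck_0 in the frame of mat between -0.098 and 0.098 m and z of puck_0 in the frame of mat between 0 and 0.01 m and x of puck_1 in the frame of mat between -0.098 and 0.098 m and y of puck_1 in the frame of mat between -0.098 and 0.098 m and z of puck_1 in the frame of mat between 0 and 0.01 m and x of puck_2 in the frame of mat between -0.098 and 0.098 m and y of puck_2 in the frame of mat between -0.098 and 0.098 m and z of puck_2 in the frame of mat between 0 and 0.01 m and x of puck_3 in the frame of mat between -0.098 and 0.098 m and y of puck_3 in the frame of mat between -0.098 and 0.098 m and z of puck_3 in the frame of mat between 0 and 0.01 m), for 0.2 s.
2. the plate lies flat on the tester's table with the lever still short of the half-way notch and the red dot between 2 and 12 cm short of the needle (angle between plate's own z axis and vertical below 0.05 rad and z of plate in the frame of tester between 0.022 and 0.0285 m and value of joint lever below 0.5 rad and horizontal distance between dot and tip between 0.02 and 0.12 m), for 0.2 s.
3. the red dot lies under the raised needle (angle between plate's own z axis and vertical below 0.05 rad and z of plate in the frame of tester between 0.022 and 0.0285 m and value of joint lever below 0.5 rad and horizontal distance between dot and tip below 0.0045 m), for 0.3 s.
4. the lever is in the green notch with the dot under the needle (angle between plate's own z axis and vertical below 0.05 rad and z of plate in the frame of tester between 0.022 and 0.0285 m and horizontal distance between dot and tip below 0.0045 m and value of joint lever between 0.91 and 1.09 rad), for 0.3 s.
5. the lever is back in its rest notch with the plate still flat on the table (angle between plate's own z axis and vertical below 0.05 rad and z of plate in the frame of tester between 0.022 and 0.0285 m and value of joint lever below 0.12 rad), for 0.2 s.
At the end, for the whole second after the job is handed in: Every specimen present stands flat on the mat, its centre 2 mm or more inside the edge; the plate lies flat on the floor of the tray again (tilt under 0.05 rad, within the walls); the lever is back at its rest notch, below 0.12 rad (all of step 1 and x of plate in the frame of tray between -0.1 and 0.1 m and y of plate in the frame of tray between -0.06 and 0.06 m and z of plate in the frame of tray between 0 and 0.008 m and angle between plate's own z axis and vertical below 0.05 rad and value of joint lever below 0.12 rad); the robot touches nothing.
It fails at once if the needle is knocked (more than 5 N) (contact force between needle and anything else above 5 N).
It fails at once if the loose cup or the small red-capped bottle is moved more than 3 cm (distance of any of discard_cup, vial from where it was at the start of the episode above 0.03 m).
Of puck_0, puck_1, puck_2, puck_3 only 2 to 4 are there at a start; the rules pass over those that are not, and their reading is None.
At some moment in a run one of plate, puck_0, puck_1, puck_2, puck_3 may be knocked a few centimetres aside while the robot is not near it.
It also fails if it takes over 210 s, if anything falls off the work surface, if the arm or the gripper's body presses on something with over 40 N, if the wrist force passes 120 N, or if a joint passes its speed limit or range.

ROBOT

A 7-joint arm with a two-finger parallel gripper is mounted at the origin on a cart in front of the work surface, level with it; the furniture and walls round the work are solid. World frame = base frame: x ahead of the robot, y to its left, z up, the work surface at z = 0. Lengths are in mm, angles in rad, forces in N, time in s.
With the tool pointing down it reaches from about 400 to 875 mm from the base axis. Payload 6.5 kg.
Tool frame: the origin (TCP) lies between the finger pads; the fingertips stand 17 mm ahead of it and the grasp point (between the pads) lies 2 mm behind it; z points along the fingers, x is the direction in which the jaws open and shut, and the axes are right-handed (so a half turn about z gives the same grasp; the last joint's range is limited). The gripper opens to 85 mm and grips with 20 to 120 N. Pads are 22 mm wide; open, the fingers measure 114 mm over their backs; the gripper's body (76 mm by 85 mm) begins 54 mm behind the grasp point. The pads swing forward as they close: fully open they stand 13 mm farther back than shut.
Start: joints at [1.253, 0.536, -0.004, 1.538, 0.003, 1.067, -0.071], TCP at [161.942, -629.496, 248.29] pointing down, gripper open.
Joint ranges: [-2.7, 2.7], [-0.37, 2.16], [-1.27, 1.26], [0.24, 2.4], [-1.31, 4.45], [0.19, 1.91], [-2.76, 2.76]. Speed limits (rad/s): [2.39, 2.39, 3.14, 3.14, 3.14, 3.14, 3.14].

INTERFACE

Orientations are given as a unit quaternion [x, y, z, w].
In Python, from workcell import status, imaging, ticket gives the robot as it stands.
- The arm moves only by the tool send_rows, never from a script. Its argument "moves" is one flat list of numbers, 6 for each row, row after row: the shift along the tool's x, y, z in cm, then the turn, a rotation vector about the tool's x, y, z in rad. In form: [x, y, z, wx, wy, wz, x, y, z, wx, wy, wz, ...]. A call has 1 to 10 rows; each row shifts and turns the commanded pose from where the row before left it, along the tool's axes as they then stand; what a row does not reach is not made up. A row lasts 1/10 s, in which the tool goes at most 50 mm and 8.59 degrees, less where a joint would pass 70% of its speed; a pose out of reach is approached as far as the arm can. A call is refused whole if a number of a shift passes 5 or a number of a turn 0.15, either way. A call with a gripper value outside its range is refused whole. "claw" is the opening in per cent of the stroke, from 0 (shut) to 100 (fully open), set as the call begins (left out, the last holds). The fingers move at their own pace and stop on an object; "newtons" is the grip in N (left out, the last holds). Time passes only in rows, so rows that do not move let the fingers close. It gives the time, the measured TCP pose, the force and the opening at its end, in the units of the state.
- status.get_state(): the state, without advancing time (a new reading comes with each control period).
- imaging.grab_frame(name): name is "side" or "top" or "wrist"; returns a dict with "frame" (400x640x3 uint8, red, green, blue), "z_map" (400x640 float32, mm along the optical axis (not along the pixel's ray), 0 where there is no reading), "intrinsics" (3x3 intrinsics, pixels), "camera_from_world" (4x4, takes a point from world to camera coordinates). Camera axes: x right, y down, z forward; pixel columns grow to the right and rows downward; lengths in mm; the calibration is good to about 2 mm. A picture is of the moment at which its call begins.
- ticket.hand_in(): hands the job in, once; it reports no verdict.
The state is a dict: "time_s": time; "joint_pos": joint angles; "qd": joint speeds; "joint_efforts": joint torques, N m; "position": TCP position; "tool_rot": TCP orientation; "wrist_force": force on the tool from outside, world axes, zero at the start; "moment": the same for the moment, N m; "grip_width": finger opening in mm.
Only numpy, scipy, OpenCV 4.12 (cv2) and the standard library are available. Lean on these libraries where they do the work, as an engineer would, in place of code of your own. Each camera call takes 0.05 s, during which the arm holds its last target. There are 200 camera calls.

## Working session

There is one attempt and no reset: what is moved stays moved. The work goes in short steps, Python scripts to look and compute and a tool call to move; the robot and the scene stay as the last step left them, time stands still between calls to the robot, and variables do not carry over. Pictures are saved under pics/ and viewed, about 12 in all and at most 16, crops included, and the job is handed in when it is done.

Besides the shell and the picture viewer there is one more tool, called as name(argument=value, ...) on one line, values as JSON. send_rows: Moves the arm, as the interface text tells. Its arguments: {"type":"object","properties":{"moves":{"type":"array"},"claw":{"type":"number"},"newtons":{"type":"number"}},"required":["moves"]}

```bash
mkdir -p pics; cat > h.py <<'E'
import numpy as np, cv2
from scipy.spatial.transform import Rotation as R
from workcell import status, imaging, ticket
def snap(n,fn=None):
    d=imaging.grab_frame(n)
    if fn: cv2.imwrite('pics/'+fn,d['frame'][:,:,::-1])
    K=d['intrinsics'];T=np.linalg.inv(d['camera_from_world']);z=d['z_map']
    v,u=np.mgrid[:400,:640]
    P=np.stack([(u-K[0,2])/K[0,0]*z,(v-K[1,2])/K[1,1]*z,z],-1)
    d['W']=P@T[:3,:3].T+T[:3,3]; d['W'][z==0]=np.nan
    return d
def st():
    s=status.get_state();r=R.from_quat(s['tool_rot'])
    print('t',s['time_s'],'p',np.round(s['position'],1),'F',np.round(s['wrist_force'],1),'w',round(s['grip_width'],1))
    print(np.round(r.as_matrix(),3).tolist(),'q',np.round(s['joint_pos'],2))
    return s,r
E
python3 - <<'E'
from h import *
st()
for n in('top','side'):
    d=snap(n,n+'0.png');np.savez(n+'0.npz',W=d['W'],f=d['frame'],K=d['intrinsics'],T=d['camera_from_world']);print(np.round(d['camera_from_world'],2).tolist(),d['intrinsics'].tolist())
E
```

```text
t 0.0 p [ 161.8 -628.9  247.4] F [ 0.1 -0.4  0.3] w 85.1
[[0.249, -0.968, -0.001], [-0.968, -0.249, 0.002], [-0.002, 0.0, -1.0]] q [ 1.25  0.54 -0.    1.54  0.    1.07 -0.07]
[[-0.07, -1.0, -0.0, -59.24], [-0.97, 0.07, -0.22, 563.74], [0.22, -0.02, -0.97, 979.67], [0.0, 0.0, 0.0, 1.0]] [[378.0423363710405, 0.0, 318.09049272954286], [0.0, 378.0423363710405, 197.14395125948366], [0.0, 0.0, 1.0]]
[[-0.86, -0.51, 0.0, 413.18], [-0.26, 0.43, -0.87, 275.05], [0.45, -0.74, -0.5, 1087.04], [0.0, 0.0, 0.0, 1.0]] [[457.8666774518922, 0.0, 316.71838846975214], [0.0, 457.8666774518922, 211.65493014342064], [0.0, 0.0, 1.0]]
```

View pics/top0.png

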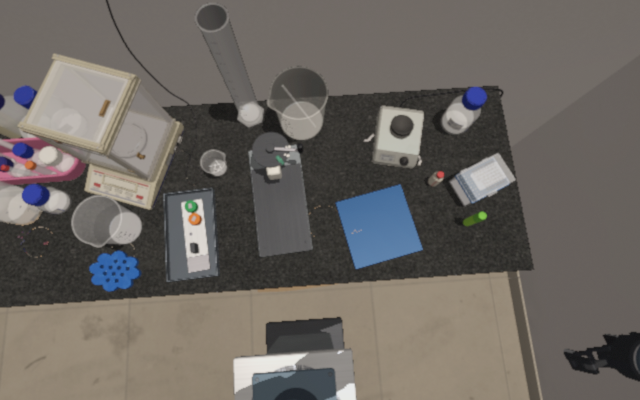

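View pics/side0.png

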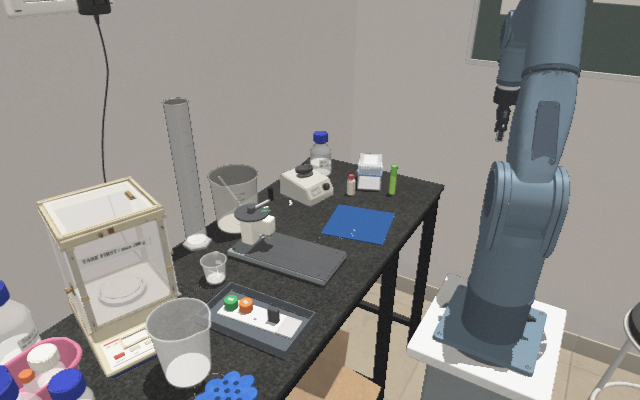

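```bash
cat > m.py <<'E'
from h import *
d=np.load('top0.npz');W=d['W'];f=d['f']
c=cv2.resize(f[170:290,140:440][:,:,::-1],None,fx=2.6,fy=2.6,interpolation=cv2.INTER_CUBIC)
c2=cv2.resize(f[180:285,155:230][:,:,::-1],None,fx=5,fy=5,interpolation=cv2.INTER_CUBIC)
s=np.load('side0.npz');c3=cv2.resize(s['f'][280:355,195:320][:,:,::-1],None,fx=3.3,fy=3.3,interpolation=cv2.INTER_CUBIC)
o=np.zeros((600,800,3),np.uint8);o[:525,:375]=c2;o[:c3.shape[0],380:380+c3.shape[1]]=c3
c4=cv2.resize(f[125:180,240:310][:,:,::-1],None,fx=5,fy=5,interpolation=cv2.INTER_CUBIC);o[260:260+275,380:730]=c4
cv2.imwrite('pics/c0.png',o)
np.set_printoptions(linewidth=250)
print(W[196:262:3,180:212:2,2].round(0))
print(W[200,191],W[225,280],W[225,380])
E
python3 m.py
```

```text
[[-1.  3.  3.  1.  2.  8.  3.  1. -1.  1.  2.  0.  1.  5.  1.  0.]
 [ 3.  7. -0.  2.  3.  3.  1.  1.  1. -2. -1. -1.  4.  3.  2.  3.]
 [ 1.  3.  7.  5. 33. 33. 30. 35.  8.  8.  7.  8.  5. -3.  2. -1.]
 [ 1.  7.  6. 34. 35. 33. 33. 34. 29. 10. 11.  5.  6. nan  4.  0.]
 [ 2.  7. 11. 31. 36. 29. 36. 32. 29. 11.  7.  8.  6.  2.  0. -1.]
 [ 1.  4. 11.  8. 29. 31. 31. 25. 14.  9. 10.  8.  0.  1. -2. -1.]
 [ 3.  3.  8.  9. 10.  4. 33. 31. 31.  8.  4. 10.  2.  1.  1.  4.]
 [-0.  1.  8. 12.  7. 33. 29. 31. 30. 30. 27.  6.  6.  3. -1.  4.]
 [-1.  4.  7.  9.  8. 34. 29. 35. 32. 29. 26.  9. 16.  1.  2.  3.]
 [ 3.  0. 12.  7.  6. 31. 30. 29. 31. 30. 16.  8.  7. -0.  4.  1.]
 [ 3.  1.  7.  9.  4.  9.  6.  6.  9.  4.  8.  8. 12.  3.  1.  5.]
 [ 3.  1.  6.  7.  9.  7.  6.  6.  8. 11.  8.  8.  7.  3.  1.  0.]
 [ 2.  2.  4.  9.  8.  6.  4.  9.  5.  9.  8.  7.  7.  3.  1.  4.]
 [ 3.  1.  0. 10.  8.  8. 10.  6.  8. 11. 12.  8.  7.  6.  0.  1.]
 [ 2.  4.  1.  4.  9.  6.  8.  8.  7.  8.  6.  8.  8.  9.  1.  2.]
 [ 1. -0.  2.  9.  9. 13.  8.  8.  6.  7.  5.  7.  6.  9.  5.  0.]
 [-3.  2.  1.  8.  8. 42. 48. 46. 31. 14.  7. 12.  7.  9.  1.  3.]
 [ 2.  1.  3.  4.  9. 49. 46. 46. 33. 20.  8.  9.  9.  7.  4.  0.]
 [ 5.  2.  1.  1.  8. 11. 50. 48. 36. 21.  8.  8.  6.  9.  3.  4.]
 [ 1.  1.  2. -0.  4.  9.  8. 33. 24. 15. 10. 10.  6.  4.  8.  1.]
 [-2.  2.  2.  2.  8.  7.  7.  7.  6.  9.  7.  6. 11.  7.  9.  3.]
 [ 3.  1. -1.  2.  9.  6.  6.  9.  9.  3.  8.  9.  8.  8.  7.  2.]]
[588.76299042 271.54136835   5.43922398] [494.33555486  14.28122397  24.866426  ] [ 478.0910414  -270.85051337    3.05263294]
```

View pics/c0.png

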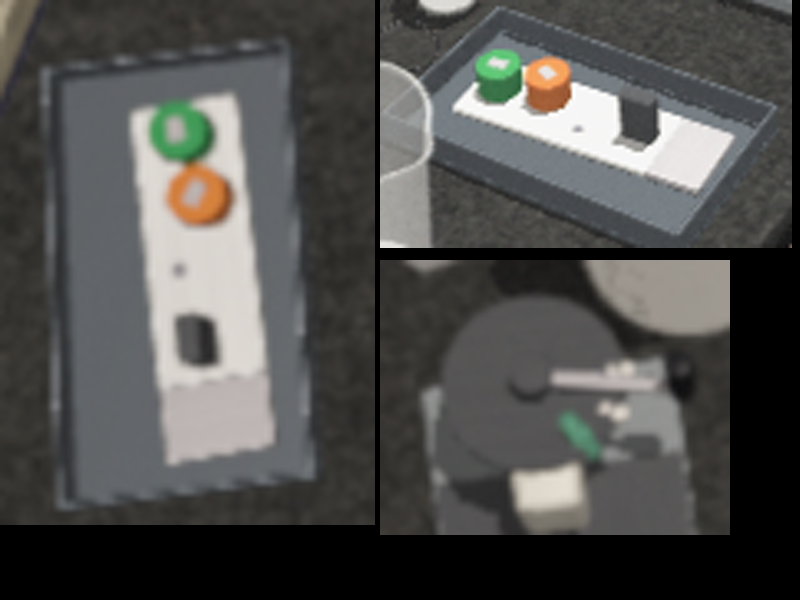

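```bash
cat >> h.py <<'E'
def px2w(d,uv,z):
    K=d['intrinsics'];T=np.linalg.inv(d['camera_from_world']);uv=np.atleast_2d(uv).astype(float)
    r=np.c_[(uv[:,0]-K[0,2])/K[0,0],(uv[:,1]-K[1,2])/K[1,1],np.ones(len(uv))]@T[:3,:3].T
    o=T[:3,3];return o+r*((z-o[2])/r[:,2])[:,None]
def blob(d,mask,z):
    m=cv2.morphologyEx(mask.astype(np.uint8),cv2.MORPH_OPEN,np.ones((2,2)))
    n,l,s,c=cv2.connectedComponentsWithStats(m);i=1+np.argmax(s[1:,4]);v,u=np.nonzero(l==i)
    return px2w(d,np.c_[u,v],z),s[i]
E
cat > m2.py <<'E'
from h import *
f=np.load('top0.npz');d=dict(frame=f['f'],W=f['W'],intrinsics=f['K'],camera_from_world=f['T'])
W=d['W'];hsv=cv2.cvtColor(d['frame'],cv2.COLOR_RGB2HSV).astype(int);H,S,V=hsv.transpose(2,0,1)
print('cam',np.linalg.inv(f['T'])[:3,3])
def rect(n,P):
    c,wh,a=cv2.minAreaRect(P[:,:2].astype(np.float32));print(n,np.round(c,1),np.round(wh,1),round(a,2),len(P))
v,u=np.mgrid[:400,:640]
def box(a,b,c,e): return (u>=a)&(u<=b)&(v>=c)&(v<=e)
P,s=blob(d,(S<40)&(V>150)&box(170,220,190,280),9);rect('plate',P);print(s)
P,s=blob(d,box(160,222,185,285)&(abs(W[...,2]-9)<45)&(V>52)&(S<90),12);rect('tray',P);print(s)
P,s=blob(d,(H>100)&(H<125)&(S>130)&box(320,440,170,280),4);rect('mat',P);print(s)
P,s=blob(d,box(240,320,150,265)&(W[...,2]>17)&(W[...,2]<34),25);rect('table',P);print(s)
for n,h0,h1 in(('green',45,85),('orange',5,20)):
    P,s=blob(d,(H>h0)&(H<h1)&(S>120)&box(175,215,195,230),33);rect(n,P);print(s,P.mean(0))
m=box(240,312,130,175)&(W[...,2]>119)&(W[...,2]<134);Q=W[m];print('disc depth',Q.mean(0),len(Q));rect('disc',Q)
m=box(240,312,130,175)&(W[...,2]>155)&(W[...,2]<185);Q=W[m];print('knob',Q.mean(0),len(Q))
m=box(240,312,130,190)&(W[...,2]>105)&(W[...,2]<119)&(V>140);Q=W[m];print('head',len(Q));rect('h',Q)
m=box(180,215,236,262)&(W[...,2]>38);Q=W[m];print('handle',Q.mean(0),len(Q));rect('hd',Q)
E
python3 m2.py
```

```text
cam [ 324.40295704  -81.90877507 1081.26101391]
plate [483.4 256. ] [204.7  62.1] 6.36 1202
[ 182  200   29   74 1202]
tray [486.9 268.5] [180.9 294.4] 89.3 5330
[ 161  186   63  101 5330]
mat [ 538.6 -254.2] [ 66.6 199.1] 11.87 1373
[ 337  186   70   37 1373]
table [566.5   9.4] [311.9 149. ] 4.0 4692
[ 250  152   64  106 4692]
green [559.2 258.7] [24.9 25.3] 42.51 49
[187 203  11  10  49] [558.12174396 256.39702052  33.        ]
orange [525.  249.5] [32.1 30.9] 0.05 91
[190 214  12  12  91] [523.97385129 249.05537549  33.        ]
disc depth [680.40452163  19.75443029 124.963694  ] 989
disc [678.   15.5] [114.9 100.7] 39.14 989
knob [670.43781223 -57.83785004 167.77977867] 36
head 79
h [625.9  16.9] [21.8 35.4] 7.2 79
handle [445.27434921 252.12033947  46.21637189] 60
hd [445.4 253.6] [25.5 14.6] 3.49 60
```

```bash
cat >> h.py <<'E'
def plan(*ts,step=4.0):
    """targets (x,y,z mm, yaw deg) with tool x at az yaw-90; prints rows from present commanded pose (measured)"""
    s,r=st();p=np.array(s['position'])
    for t in ts:
        g=R.from_matrix(np.array([[np.sin(a:=np.radians(t[3])),-np.cos(a),0],[-np.cos(a),-np.sin(a),0],[0,0,-1]]).reshape(3,3))
        rv=(r.inv()*g).as_rotvec();dl=r.inv().apply(np.array(t[:3])-p)/10
        # turn in first row(s), then shift in new frame
        n=int(max(np.ceil(np.abs(rv).max()/.14),0)) if np.abs(rv).max()>.004 else 0
        dl=g.inv().apply(np.array(t[:3])-p)/10;k=max(1,int(np.ceil(np.linalg.norm(dl)/step)))
        print('to',t,'turn',n,'x',np.round(rv/max(n,1),3),' shift',k,'x',np.round(dl/k,2),'total',np.round(dl,2))
        p=np.array(t[:3],float);r=g
E
python3 - <<'E'
from h import *
d=snap('wrist','w0.png');s,r=st()
T=np.linalg.inv(d['camera_from_world'])
print('cam in tool',r.inv().apply(T[:3,3]-s['position']),np.round(r.inv().as_matrix()@T[:3,:3],2),d['intrinsics'][0,0])
plan((470,-200,330,4),(470,20,330,4),(470,200,330,4))
E
```

```text
t 0.15 p [ 161.8 -629.   247.6] F [-0.3  0.4 -0.6] w 85.4
[[0.249, -0.968, -0.0], [-0.968, -0.249, 0.001], [-0.001, 0.0, -1.0]] q [ 1.25  0.54 -0.    1.54  0.    1.07 -0.07]
cam in tool [  -0.58039353  -76.07689163 -126.28898411] [[ 1.    0.    0.  ]
 [-0.    0.96  0.3 ]
 [-0.   -0.3   0.96]] 325.28039091446254
t 0.15 p [ 161.8 -629.   247.6] F [-0.3  0.4 -0.6] w 85.4
[[0.249, -0.968, -0.0], [-0.968, -0.249, 0.001], [-0.001, 0.0, -1.0]] q [ 1.25  0.54 -0.    1.54  0.    1.07 -0.07]
to (470, -200, 330, 4) turn 2 x [0.    0.001 0.091]  shift 14 x [-2.9  -2.41 -0.59] total [-40.65 -33.74  -8.24]
to (470, 20, 330, 4) turn 0 x [0. 0. 0.]  shift 6 x [-3.66 -0.26  0.  ] total [-21.95  -1.53   0.  ]
to (470, 200, 330, 4) turn 0 x [0. 0. 0.]  shift 5 x [-3.59 -0.25  0.  ] total [-17.96  -1.26   0.  ]
```

```bash
python3 - <<'E'
from h import *
f=np.load('top0.npz');W=f['W']
print('beaker',[W[v,u].round(0).tolist() for v,u in((75,300),(80,275),(110,325),(135,300))])
s,r=st();print((r.inv().apply(np.array([470,-200,330])-s['position'])/10/14).round(2))
q=R.from_euler('z',10,degrees=True)
E
```

```text
beaker [[889.0, -71.0, 141.0], [858.0, -4.0, 176.0], [849.0, -139.0, -1.0], [751.0, -58.0, 47.0]]
t 0.15 p [ 161.8 -629.   247.6] F [-0.3  0.4 -0.6] w 85.4
[[0.249, -0.968, -0.0], [-0.968, -0.249, 0.001], [-0.001, 0.0, -1.0]] q [ 1.25  0.54 -0.    1.54  0.    1.07 -0.07]
[-2.42 -2.9  -0.59]
```

send_rows(moves=[-2.42,-2.9,-0.59,0,0,0,-2.42,-2.9,-0.59,0,0,0,-2.42,-2.9,-0.59,0,0,0,-2.42,-2.9,-0.59,0,0,0,-2.42,-2.9,-0.59,0,0,0,-2.42,-2.9,-0.59,0,0,0,-2.42,-2.9,-0.59,0,0,0,-2.42,-2.9,-0.59,0,0,0,-2.42,-2.9,-0.59,0,0,0,-2.42,-2.9,-0.59,0,0,0])

```text
time_s: 1.15
position: [383.0, -321.5, 307.4]
tool_rot: [0.79, -0.613, -0.0, 0.0]
wrist_force: [0.0, 0.2, -0.0]
grip_width: 85.4
```

send_rows(moves=[-2.42,-2.9,-0.59,0,0,0,-2.42,-2.9,-0.59,0,0,0,-2.42,-2.9,-0.59,0,0,0,-2.42,-2.9,-0.59,0,0,0,0,0,0,0,0,-0.14,0,0,0,0,0,-0.14,0,0,0,0,0,-0.14,0,0,0,0,0,-0.14,0,0,0,0,0,-0.14,0,0,0,0,0,-0.14])

```text
time_s: 2.15
position: [470.5, -200.1, 330.6]
tool_rot: [0.972, -0.234, -0.0, -0.0]
wrist_force: [0.0, -0.2, 0.0]
grip_width: 85.6
```

send_rows(moves=[0,0,0,0,0,-0.14,0,0,0,0,0,-0.14,0,0,0,0,0,-0.14,0,0,0,0,0,-0.14,0,0,0,0,0,-0.14,0,0,0,0,0,-0.14,0,0,0,0,0,-0.14,0,0,0,0,0,-0.14,0,0,0,0,0,-0.14,0,0,0,0,0,-0.14])

```text
time_s: 3.15
position: [470.5, -200.2, 330.7]
tool_rot: [0.895, 0.447, -0.0, -0.0]
wrist_force: [0.0, 0.1, 0.8]
grip_width: 85.2
```

```bash
python3 - <<'E'
from h import *
plan((470,20,330,184),(430,250,250,186))
E
```

```text
t 3.15 p [ 470.5 -200.2  330.7] F [0.  0.1 0.8] w 85.2
[[0.601, 0.8, -0.001], [0.8, -0.601, 0.0], [-0.0, -0.0, -1.0]] q [ 0.8   0.26 -0.58  1.78  0.16  1.15  1.1 ]
to (470, 20, 330, 184) turn 6 x [-0.     0.    -0.119]  shift 6 x [3.66 0.25 0.01] total [21.97  1.49  0.07]
to (430, 250, 250, 186) turn 1 x [ 0.     0.    -0.035]  shift 7 x [ 3.33 -0.22  1.14] total [23.29 -1.57  8.  ]
```

send_rows(moves=[0,0,0,0,0,-0.119,0,0,0,0,0,-0.119,0,0,0,0,0,-0.119,0,0,0,0,0,-0.119,0,0,0,0,0,-0.119,0,0,0,0,0,-0.119])

```text
time_s: 3.75
position: [470.5, -200.2, 330.7]
tool_rot: [0.682, 0.731, -0.0, -0.0]
wrist_force: [-0.3, 0.4, 0.4]
grip_width: 85.5
```

send_rows(moves=[3.66,0.25,0,0,0,0,3.66,0.25,0,0,0,0,3.66,0.25,0,0,0,0,3.66,0.25,0,0,0,0,3.66,0.25,0,0,0,0,3.66,0.25,0,0,0,0,0,0,0,0,0,0,0,0,0,0,0,0])

```text
time_s: 4.55
position: [471.4, 20.4, 330.8]
tool_rot: [0.683, 0.73, -0.0, 0.0]
wrist_force: [0.5, -0.5, 0.3]
grip_width: 85.2
```

```bash
python3 - <<'E'
from h import *
d=snap('wrist','w1.png');np.savez('w1.npz',W=d['W'],f=d['frame'],K=d['intrinsics'],T=d['camera_from_world'])
plan((430,250,250,186))
E
```

```text
t 4.6 p [471.5  19.2 330.7] F [ 0.8  0.2 -0.2] w 85.3
[[-0.064, 0.998, -0.0], [0.998, 0.064, -0.001], [-0.001, -0.001, -1.0]] q [ 0.59  0.23 -0.83  1.86  0.18  1.14  1.33]
to (430, 250, 250, 186) turn 1 x [-0.001  0.001 -0.041]  shift 7 x [ 3.34 -0.24  1.15] total [23.39 -1.71  8.07]
```

View pics/w1.png

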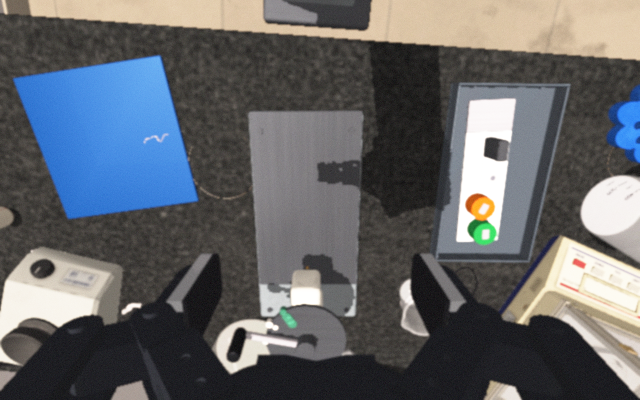

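```bash
cat > m3.py <<'E'
from h import *
f=np.load('w1.npz');d=dict(frame=f['f'],W=f['W'],intrinsics=f['K'],camera_from_world=f['T'])
W=d['W'];im=d['frame'];g=cv2.GaussianBlur(cv2.cvtColor(im,cv2.COLOR_RGB2GRAY),(3,3),0).astype(float)
def edge(a,b,z,half=8,n=60,sgn=1):
    """sub-pixel edge points along line a-b, searching normal; returns world line pts"""
    a,b=np.float64(a),np.float64(b);t=(b-a)/np.linalg.norm(b-a);nn=np.array([-t[1],t[0]]);o=np.arange(-half,half+.1,.5)
    pts=[]
    for k in np.linspace(.06,.94,n):
        q=a+(b-a)*k+nn*o[:,None]
        p=cv2.remap(g.astype(np.float32),q[:,0].astype(np.float32)[None],q[:,1].astype(np.float32)[None],1)[0]
        dg=np.convolve(p,np.r_[np.ones(5),0,-np.ones(5)],'same')*sgn;dg[:6]=0;dg[-6:]=0
        pts.append(q[np.argmax(dg)])
    w=px2w(d,np.array(pts),z)[:,:2]
    for _ in range(4):
        vx,vy,x,y=cv2.fitLine(w.astype(np.float32),cv2.DIST_HUBER,0,.01,.01).ravel();r=(w-[x,y])@[-vy,vx];w=w[abs(r)<max(2*np.median(abs(r)),.6)]
    return np.array([x,y]),np.array([vx,vy]),len(w)
def X(l,m):
    k=np.linalg.solve(np.c_[l[1],-m[1]],m[0]-l[0]);return l[0]+k[0]*l[1]
L=edge((249,113),(259,300),25,sgn=1);Rr=edge((362,112),(357,285),25,sgn=-1);F=edge((249,112),(362,111),25,sgn=1)
for l in(L,Rr,F):
    a=np.degrees(np.arctan2(l[1][1],l[1][0]));print(l[0].round(1),round((a+45)%90-45,2),l[2])
c1,c2=X(L,F),X(Rr,F);print('front corners',c1,c2,np.linalg.norm(c1-c2))
F2=edge((249,112),(362,111),25,sgn=-1);print('F opp',X(L,F2),X(Rr,F2))
L2=edge((249,113),(259,300),25,sgn=-1);print('L opp',X(L2,F),X(Rr,F), L2[2])
H=cv2.cvtColor(im,cv2.COLOR_RGB2HSV).astype(int);v,u=np.mgrid[:400,:640]
def rect(n,P):
    c,wh,a=cv2.minAreaRect(P[:,:2].astype(np.float32));print(n,np.round(c,1),np.round(wh,1),round(a,2),len(P))
P,s=blob(d,(H[...,0]>100)&(H[...,0]<125)&(H[...,1]>130)&(u<220)&(v<240),4);rect('mat',P)
P,s=blob(d,(H[...,1]<45)&(H[...,2]>130)&(u>450)&(u<530)&(v>90)&(v<250),9);rect('plate',P)
P,s=blob(d,(W[...,2]>118)&(W[...,2]<133)&(u>240)&(u<350)&(v>295)&(v<370),126);rect('disc',P)
m=(W[...,2]>155)&(W[...,2]<185)&(u>215)&(u<310)&(v>310)&(v<375);print('knob',np.nanmedian(W[m],0),m.sum(),px2w(d,[238,337],171))
m=(W[...,2]>100)&(W[...,2]<124)&(u>285)&(u<325)&(v>260)&(v<305)&(H[...,2]>140);rect('head',W[m])
for a in [((460,84),(437,259)),((569,86),(530,261)),((460,84),(569,86)),((437,259),(530,261))]:
    l=edge(*a,26,sgn=1);l2=edge(*a,26,sgn=-1);print('tray',[(q[0].round(1).tolist(),round(((np.degrees(np.arctan2(q[1][1],q[1][0])))+45)%90-45,2),q[2]) for q in(l,l2)])
o=np.zeros((600,800,3),np.uint8)
o[:400,:400]=cv2.resize(im[250:350,220:320][:,:,::-1],None,fx=4,fy=4,interpolation=cv2.INTER_CUBIC);cv2.imwrite('pics/c1.png',o)
E
python3 m3.py
```

```text
[526.6 -56.1] 3.57 26
[538.6  86.9] 8.79 16
[4.172e+02 1.000e-01] 4.05 60
front corners [421.681    -62.635185] [412.4713   67.40653] 130.36743
F opp [430.91235  -62.059235] [403.5373   66.02434]
L opp [422.28864 -71.21475] [412.4713   67.40653] 60
mat [ 480.9 -263.7] [201.5 202.4] 12.07 21055
plate [490.5 272. ] [242.5 112.4] 10.98 10458
disc [669.3  31.3] [104.3  80.8] 57.97 3014
knob [670.1927731  -55.80622669 169.14221493] 283 [[648.10891801 -50.50885377 171.        ]]
head [628.3  17.8] [24.4 35.2] 6.07 709
tray [([493.20001220703125, 210.8000030517578], np.float32(7.04), 32), ([467.3999938964844, 198.10000610351562], np.float32(3.38), 35)]
tray [([494.20001220703125, 341.29998779296875], np.float32(3.4), 57), ([473.3999938964844, 334.79998779296875], np.float32(3.1), 60)]
tray [([364.3999938964844, 269.29998779296875], np.float32(3.18), 41), ([368.20001220703125, 260.5], np.float32(2.88), 35)]
tray [([610.0999755859375, 287.0], np.float32(3.25), 60), ([610.2999877929688, 278.6000061035156], np.float32(-4.22), 32)]
```

```bash
cat > m4.py <<'E'
exec(open('m3.py').read().split("L=edge")[0])
def a_(l): return round(float((np.degrees(np.arctan2(l[1][1],l[1][0]))+45)%90-45),2)
L=edge((249,113),(259,300),25,sgn=-1,half=6);Rr=edge((362,112),(357,285),25,sgn=1,half=6);F=edge((249,112),(362,111),25,sgn=1,half=6)
c1,c2=X(L,F),X(Rr,F);print(c1,c2,np.linalg.norm(c1-c2),a_(L),a_(Rr),a_(F),L[2],Rr[2],F[2])
for ps in (4.0,):
    e=np.array([np.cos(np.radians(ps)),np.sin(np.radians(ps))]);o=(c1+c2)/2+215*e;print('tester',o,'pivot',o+55*e)
    n=np.array([-e[1],e[0]]);k=np.array([670.3,-56.8])-(o+55*e);print('knob rel',k@e,k@n,'theta',np.arctan2(-k@e,-k@n),np.hypot(*k))
    h=np.array([628.3,17.8])-o;print('head top centre rel (visible x -14..~8)',h@e,h@n)
H=cv2.cvtColor(im,cv2.COLOR_RGB2HSV).astype(int);v,u=np.mgrid[:400,:640]
def rect(n,P):
    c,wh,a=cv2.minAreaRect(P[:,:2].astype(np.float32));print(n,np.round(c,1),np.round(wh,1),round(a,2),len(P))
P,s=blob(d,(H[...,1]<40)&(H[...,2]>165)&(u>450)&(u<530)&(v>90)&(v<250),9);rect('plate',P);print(s)
for n,h0,h1 in(('green',45,85),('orange',5,20)):
    P,s=blob(d,(H[...,0]>h0)&(H[...,0]<h1)&(H[...,1]>120)&(u>450)&(u<510)&(v>180)&(v<250)&(W[...,2]>29),33);rect(n,P)
m=(W[...,2]>42)&(u>475)&(u<520)&(v>130)&(v<170)&(H[...,2]<90);rect('handle',W[m]);print(np.nanmedian(W[m],0))
E
python3 m4.py
```

```text
[422.28864 -71.21475] [411.78955  77.03296] 148.61903 4.05 4.18 4.05 60 42 60
tester [631.51536382  17.90674525] pivot [686.38138659  21.7433513 ]
knob rel -21.52112036129638 -77.2302428269897 theta 0.2717673825467239 80.17274492445172
head top centre rel (visible x -14..~8) -3.214977530897308 0.11780721964645477
plate [489.6 261.5] [207.8  64.5] 6.67 4834
[ 457   99   60  145 4834]
green [568.5 266.8] [35.7 31. ] 38.62 325
orange [531.4 255.8] [33.9 31.5] 64.35 342
handle [447.  248.5] [ 4.4 24.3] 89.72 70
[446.57155542 248.28357425  45.71706437]
```

View pics/c1.png

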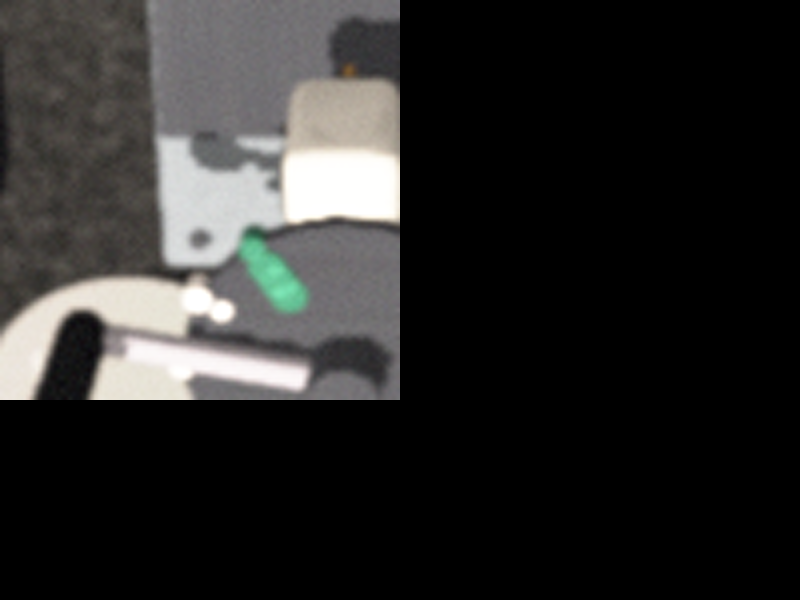

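send_rows(moves=[0,0,0,0,0,-0.041,3.3,0.7,1.15,0,0,0,3.3,0.7,1.15,0,0,0,3.3,0.7,1.15,0,0,0,3.3,0.7,1.15,0,0,0,3.3,0.7,1.15,0,0,0,3.3,0.7,1.15,0,0,0,3.3,0.7,1.15,0,0,0,0,0,0,0,0,0,0,0,0,0,0,0], claw=75)

```text
time_s: 5.6
position: [496.3, 253.8, 249.7]
tool_rot: [0.669, 0.743, -0.001, -0.0]
wrist_force: [0.4, -0.5, -0.0]
grip_width: 63.8
```

```bash
python3 - <<'E'
from h import *
d=snap('wrist','w2.png');np.savez('w2.npz',W=d['W'],f=d['frame'],K=d['intrinsics'],T=d['camera_from_world']);st()
H=cv2.cvtColor(d['frame'],cv2.COLOR_RGB2HSV).astype(int);W=d['W']
def rect(n,P):
    c,wh,a=cv2.minAreaRect(P[:,:2].astype(np.float32));print(n,np.round(c,1),np.round(wh,1),round(a,2),len(P))
for n,h0,h1 in(('green',45,85),('orange',5,20)):
    m=(H[...,0]>h0)&(H[...,0]<h1)&(H[...,1]>100)&(abs(W[...,2]-33)<4);v,u=np.nonzero(m);P=px2w(d,np.c_[u,v],33);rect(n,P);print(np.nanmedian(W[m],0))
P,s=blob(d,(H[...,1]<40)&(H[...,2]>150)&(abs(W[...,2]-9)<5),9);rect('plate',P);print(s)
m=(abs(W[...,2]-48)<5);P,s=blob(d,m,49);rect('handle',P);print(s)
E
```

```text
t 5.65 p [496.7 252.9 250. ] F [0.8 0.2 0.5] w 64.0
[[-0.103, 0.995, -0.001], [0.995, 0.103, -0.001], [-0.001, -0.001, -1.0]] q [ 0.06  0.5  -0.82  1.75  0.41  1.07  0.77]
green [567.  267.4] [33.4 29.8] 6.12 492
[565.58966401 266.91566094  33.8073647 ]
orange [528.  258.6] [33.8 27. ] 38.06 342
[522.72947492 259.80662505  33.74463653]
plate [489.8 258.6] [204.3  66.2] 7.32 7364
[ 293   62   58  179 7364]
handle [541.4 500.5] [26.9 84. ] 64.56 591
[503 199  56  62 591]
```

View pics/w2.png

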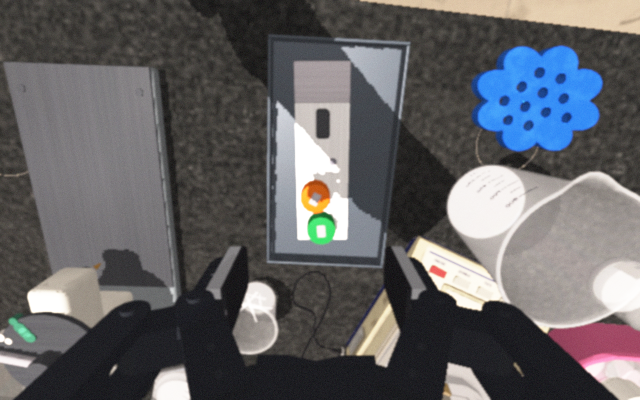

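```bash
python3 - <<'E'
from h import *
plan((566,267,90,186),(566,267,30,186),(566,267,110,186),(500,-235,110,186))
E
```

```text
t 5.65 p [496.7 252.9 250. ] F [0.8 0.2 0.5] w 64.0
[[-0.103, 0.995, -0.001], [0.995, 0.103, -0.001], [-0.001, -0.001, -1.0]] q [ 0.06  0.5  -0.82  1.75  0.41  1.07  0.77]
to (566, 267, 90, 186) turn 0 x [-0.001  0.001 -0.002]  shift 5 x [0.13 1.41 3.2 ] total [ 0.67  7.04 16.  ]
to (566, 267, 30, 186) turn 0 x [0. 0. 0.]  shift 2 x [0. 0. 3.] total [0. 0. 6.]
to (566, 267, 110, 186) turn 0 x [0. 0. 0.]  shift 2 x [ 0.  0. -4.] total [ 0.  0. -8.]
to (500, -235, 110, 186) turn 0 x [0. 0. 0.]  shift 13 x [-3.79 -0.91  0.  ] total [-49.24 -11.81   0.  ]
```

send_rows(moves=[0.13,1.41,3.2,0,0,0,0.13,1.41,3.2,0,0,0,0.13,1.41,3.2,0,0,0,0.13,1.41,3.2,0,0,0,0.13,1.41,3.2,0,0,0,0,0,2,0,0,0,0,0,2,0,0,0,0,0,2,0,0,0,0,0,0,0,0,0,0,0,0,0,0,0])

```text
time_s: 6.65
position: [565.5, 268.4, 30.7]
tool_rot: [0.669, 0.743, -0.0, 0.0]
wrist_force: [-0.2, 0.6, -0.4]
grip_width: 63.9
```

send_rows(moves=[0,0,0,0,0,0,0,0,0,0,0,0,0,0,0,0,0,0,0,0,0,0,0,0,0,0,0,0,0,0,0,0,0,0,0,0], claw=0, newtons=25)

```text
time_s: 7.25
position: [566.2, 269.1, 31.7]
tool_rot: [0.669, 0.743, 0.001, 0.0]
wrist_force: [-0.5, -0.7, 6.3]
grip_width: 33.1
```

```bash
python3 - <<'E'
from h import *
snap('wrist','w3.png');st()
E
```

```text
t 7.3 p [566.2 269.   31.7] F [-0.9 -1.6  7.2] w 33.0
[[-0.105, 0.994, 0.002], [0.994, 0.105, 0.0], [0.0, 0.002, -1.0]] q [-0.1   0.88 -0.61  1.68  0.67  0.8   0.66]
```

View pics/w3.png

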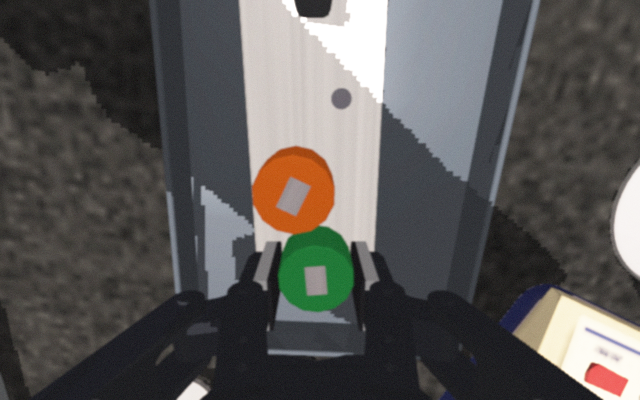

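```bash
python3 - <<'E'
from h import *
plan((566,268,110,186),(520,-235,110,186),(520,-235,28,186))
E
```

```text
t 7.3 p [566.2 269.   31.7] F [-0.9 -1.6  7.2] w 33.0
[[-0.105, 0.994, 0.002], [0.994, 0.105, 0.0], [0.0, 0.002, -1.0]] q [-0.1   0.88 -0.61  1.68  0.67  0.8   0.66]
to (566, 268, 110, 186) turn 0 x [ 0.002 -0.     0.   ]  shift 2 x [-0.05 -0.02 -3.91] total [-0.1  -0.03 -7.83]
to (520, -235, 110, 186) turn 0 x [0. 0. 0.]  shift 13 x [-3.81 -0.76  0.  ] total [-49.54  -9.83   0.  ]
to (520, -235, 28, 186) turn 0 x [0. 0. 0.]  shift 3 x [0.   0.   2.73] total [0.  0.  8.2]
```

send_rows(moves=[0,0,-2,0,0,0,0,0,-3,0,0,0,0,0,-3,0,0,0,-1.8,-0.4,0,0,0,0,-3.8,-0.76,0,0,0,0,-3.8,-0.76,0,0,0,0,-3.8,-0.76,0,0,0,0,-3.8,-0.76,0,0,0,0,-3.8,-0.76,0,0,0,0,-3.8,-0.76,0,0,0,0])

```text
time_s: 8.3
position: [542.1, 17.3, 111.8]
tool_rot: [0.669, 0.743, 0.0, 0.001]
wrist_force: [1.4, -0.4, -0.6]
grip_width: 33.0
```

send_rows(moves=[-3.8,-0.76,0,0,0,0,-3.8,-0.76,0,0,0,0,-3.8,-0.76,0,0,0,0,-3.8,-0.76,0,0,0,0,-3.8,-0.76,0,0,0,0,-3.8,-0.76,0,0,0,0,-2.1,-0.4,0,0,0,0,0,0,0,0,0,0,0,0,0,0,0,0])

```text
time_s: 9.2
position: [519.0, -233.9, 111.4]
tool_rot: [0.669, 0.743, 0.0, 0.0]
wrist_force: [0.9, 0.4, -0.3]
grip_width: 33.1
```

```bash
python3 - <<'E'
from h import *
plan((520,-235,28,186))
E
```

```text
t 9.2 p [ 519.  -233.9  111.4] F [ 0.9  0.4 -0.3] w 33.1
[[-0.104, 0.995, 0.001], [0.995, 0.104, 0.0], [-0.0, 0.001, -1.0]] q [ 0.85  0.69 -0.69  1.82  0.58  0.84  1.55]
to (520, -235, 28, 186) turn 0 x [ 0.001  0.    -0.   ]  shift 3 x [-0.04  0.03  2.78] total [-0.11  0.08  8.34]
```

send_rows(moves=[0,0,2.5,0,0,0,0,0,2.5,0,0,0,0,0,2,0,0,0,0,0,1,0,0,0,0,0,0.3,0,0,0,0,0,0,0,0,0])

```text
time_s: 9.8
position: [519.4, -233.2, 27.9]
tool_rot: [0.669, 0.744, 0.0, 0.0]
wrist_force: [0.1, -0.2, 0.2]
grip_width: 33.1
```

send_rows(moves=[0,0,0,0,0,0,0,0,0,0,0,0,0,0,0,0,0,0,0,0,0,0,0,0,0,0,-2,0,0,0,0,0,-3,0,0,0,0,0,-4,0,0,0,0,0,-5,0,0,0], claw=72)

```text
time_s: 10.6
position: [517.6, -233.7, 167.7]
tool_rot: [0.669, 0.743, -0.0, -0.001]
wrist_force: [0.7, -1.2, -0.3]
grip_width: 61.7
```

```bash
cat > chk.py <<'E'
from h import *
def chk(name):
    d=snap(name);H=cv2.cvtColor(d['frame'],cv2.COLOR_RGB2HSV).astype(int);W=d['W']
    for n,h0,h1,s in(('green',45,80,110),('orange',5,20,120)):
        m=(H[...,0]>h0)&(H[...,0]<h1)&(H[...,1]>s)&(abs(W[...,1])<345)&(W[...,0]<640)&(W[...,2]<50)&(W[...,2]>20)
        if m.sum()>5: print(name,n,m.sum(),np.nanmedian(W[m],0).round(1),((np.nanmin(W[m],0)+np.nanmax(W[m],0))/2).round(1))
    return d
if __name__=='__main__':
    chk('top');chk('side');plan((525,260,110,186),(525,260,33,186))
E
python3 chk.py
```

```text
top green 70 [ 517.5 -232.8   27.1] [ 518.5 -233.2   26.5]
top orange 88 [526.1 251.   31.4] [528.1 253.4  29.7]
side green 49 [ 518.2 -222.6   28.4] [ 520.  -230.1   26.5]
side orange 122 [525.2 264.6  32.8] [530.2 258.5  28.9]
t 10.7 p [ 522.8 -234.8  173.8] F [-0.2  0.2 -0.6] w 61.7
[[-0.105, 0.994, 0.01], [0.994, 0.105, -0.004], [-0.005, 0.009, -1.0]] q [ 0.89  0.61 -0.75  1.78  0.51  0.94  1.6 ]
to (525, 260, 110, 186) turn 1 x [0.009 0.005 0.   ]  shift 13 x [3.78 0.41 0.49] total [49.19  5.39  6.38]
to (525, 260, 33, 186) turn 0 x [0. 0. 0.]  shift 2 x [0.   0.   3.85] total [0.  0.  7.7]
```

send_rows(moves=[4.47,0.5,0,0,0,0,4.47,0.5,0,0,0,0,4.47,0.5,0,0,0,0,4.47,0.5,0,0,0,0,4.47,0.5,0,0,0,0,4.47,0.5,0,0,0,0,4.47,0.5,0.6,0,0,0,4.47,0.5,1,0,0,0,4.47,0.5,2,0,0,0,4.47,0.5,2.5,0,0,0])

```text
time_s: 11.7
position: [522.0, 216.4, 107.0]
tool_rot: [0.669, 0.743, 0.001, 0.001]
wrist_force: [1.6, -0.6, -0.7]
grip_width: 61.7
```

send_rows(moves=[4.3,0.5,0,0,0,0,0,0,0,0,0,0,0,0,0,0,0,0])

```text
time_s: 12.0
position: [521.4, 259.0, 106.9]
tool_rot: [0.668, 0.744, -0.0, -0.0]
wrist_force: [0.1, -0.6, -0.2]
grip_width: 61.4
```

```bash
python3 - <<'E'
from chk import *
chk('wrist');plan((526,258,33,186))
E
```

```text
wrist orange 1740 [525.9 256.1  33.7] [529.7 256.5  27.9]
t 12.05 p [522.  257.1 106.9] F [-0.1  0.  -0.1] w 61.7
[[-0.105, 0.994, -0.0], [0.994, 0.105, -0.001], [-0.001, -0.0, -1.0]] q [-0.03  0.73 -0.71  1.79  0.61  0.86  0.65]
to (526, 258, 33, 186) turn 0 x [-0.     0.001  0.001]  shift 2 x [0.02 0.2  3.69] total [0.04 0.41 7.39]
```

send_rows(moves=[0,0.2,2.5,0,0,0,0,0.2,2.5,0,0,0,0,0,1.6,0,0,0,0,0,0.8,0,0,0,0,0,0,0,0,0,0,0,0,0,0,0])

```text
time_s: 12.65
position: [526.4, 258.3, 33.8]
tool_rot: [0.669, 0.743, 0.0, 0.0]
wrist_force: [-0.5, -0.6, 1.1]
grip_width: 61.6
```

send_rows(moves=[0,0,0,0,0,0,0,0,0,0,0,0,0,0,0,0,0,0,0,0,0,0,0,0,0,0,0,0,0,0,0,0,0,0,0,0,0,0,-2,0,0,0,0,0,-3,0,0,0,0,0,-3,0,0,0], claw=0)

```text
time_s: 13.55
position: [525.6, 258.1, 113.8]
tool_rot: [0.669, 0.743, -0.0, -0.0]
wrist_force: [0.1, 0.5, -0.2]
grip_width: 32.7
```

send_rows(moves=[-4.3,-1.09,0,0,0,0,-4.3,-1.09,0,0,0,0,-4.3,-1.09,0,0,0,0,-4.3,-1.09,0,0,0,0,-4.3,-1.09,0,0,0,0,-4.3,-1.09,0,0,0,0,-4.3,-1.09,0,0,0,0,-4.3,-1.09,0,0,0,0,-4.3,-1.09,0,0,0,0,-4.3,-1.09,0,0,0,0])

```text
time_s: 14.55
position: [462.4, -182.7, 113.4]
tool_rot: [0.669, 0.743, 0.0, 0.0]
wrist_force: [0.6, -0.2, -0.7]
grip_width: 32.4
```

send_rows(moves=[-4.3,-1.09,0,0,0,0,-4.3,-1.09,0,0,0,0,0,0,0,0,0,0,0,0,0,0,0,0])

```text
time_s: 14.95
position: [449.7, -269.6, 113.0]
tool_rot: [0.67, 0.742, 0.0, 0.0]
wrist_force: [0.6, 1.5, 0.2]
grip_width: 32.9
```

```bash
python3 - <<'E'
from h import *
plan((450,-270,28,186))
E
```

```text
t 14.95 p [ 449.7 -269.6  113. ] F [0.6 1.5 0.2] w 32.9
[[-0.102, 0.995, 0.0], [0.995, 0.102, 0.0], [0.0, 0.0, -1.0]] q [ 1.    0.64 -0.71  1.93  0.58  0.79  1.63]
to (450, -270, 28, 186) turn 0 x [ 0.    -0.    -0.002]  shift 3 x [-0.01  0.01  2.83] total [-0.04  0.02  8.5 ]
```

send_rows(moves=[0,0,2.5,0,0,0,0,0,2.5,0,0,0,0,0,2,0,0,0,0,0,1,0,0,0,0,0,0.4,0,0,0,0,0,0,0,0,0])

```text
time_s: 15.55
position: [450.8, -267.4, 29.6]
tool_rot: [0.668, 0.744, 0.0, -0.0]
wrist_force: [-0.1, 0.1, -0.9]
grip_width: 33.2
```

send_rows(moves=[0,0,0,0,0,0,0,0,0,0,0,0,0,0,0,0,0,0,0,0,0,0,0,0,0,0,-2,0,0,0,0,0,-3,0,0,0,0,0,-5,0,0,0,0,0,-5,0,0,0], claw=72)

```text
time_s: 16.35
position: [449.5, -268.4, 180.3]
tool_rot: [0.669, 0.743, 0.0, -0.001]
wrist_force: [1.1, -1.4, 0.4]
grip_width: 61.3
```

send_rows(moves=[4.5,0.4,0,0,0,0,4.5,0.4,0,0,0,0,4.5,0.4,0,0,0,0,4.5,0.4,0,0,0,0,4.5,0.4,0,0,0,0,4.5,0.4,0,0,0,0,4.5,0.4,0,0,0,0,4.5,0.4,0,0,0,0,4.5,0.4,0,0,0,0,4.5,0.4,0,0,0,0])

```text
time_s: 17.35
position: [442.4, 184.6, 179.2]
tool_rot: [0.669, 0.743, 0.0, 0.0]
wrist_force: [-0.2, -0.2, 0.3]
grip_width: 61.3
```

send_rows(moves=[4.5,0.4,0,0,0,0,3,0.4,0,0,0,0,0,0,0,0,0,0,0,0,0,0,0,0])

```text
time_s: 17.75
position: [442.4, 258.5, 178.9]
tool_rot: [0.668, 0.744, -0.0, 0.0]
wrist_force: [0.0, 0.1, 0.4]
grip_width: 61.7
```

```bash
python3 - <<'E'
from chk import *
chk('top');d=snap('wrist','w4.png');np.savez('w4.npz',W=d['W'],f=d['frame'],K=d['intrinsics'],T=d['camera_from_world']);st()
H=cv2.cvtColor(d['frame'],cv2.COLOR_RGB2HSV).astype(int);W=d['W']
def rect(n,P):
    c,wh,a=cv2.minAreaRect(P[:,:2].astype(np.float32));print(n,np.round(c,1),np.round(wh,1),round(a,2),len(P))
m=((H[...,0]<8)|(H[...,0]>172))&(H[...,1]>120)&(abs(W[...,2]-9)<5)&(W[...,1]>150)
P,s=blob(d,m,9);rect('dot',P);print(s)
m=(abs(W[...,2]-49)<4)&(W[...,1]>200)&(W[...,1]<310)&(W[...,0]<500);P,s=blob(d,m,49);rect('handle',P);print(s,np.nanmedian(W[m],0))
E
```

```text
top green 68 [ 516.5 -232.7   27.5] [ 518.8 -233.4   25.6]
top orange 75 [ 451.3 -265.1   27.5] [ 452.1 -267.2   26. ]
t 17.85 p [442.9 256.7 178.8] F [ 0.5 -0.2  0. ] w 61.5
[[-0.103, 0.995, -0.0], [0.995, 0.103, -0.002], [-0.002, -0.001, -1.0]] q [ 0.05  0.55 -0.85  1.92  0.52  0.91  0.61]
dot [568.5 280.1] [4.9 5.3] 6.18 25
[322 294   6   5  25]
handle [447.9 256.4] [27.1 13.7] 7.82 519
[305 181  18  32 519] [447.06578069 255.42000332  49.49995147]
```

View pics/w4.png

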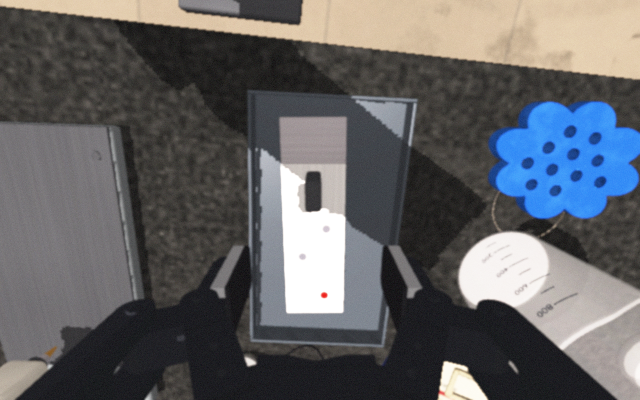

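send_rows(moves=[0,0.5,4,0,0,0.007,0,0,4,0,0,0,0,0,3,0,0,0,0,0,2,0,0,0,0,0,1.3,0,0,0,0,0,0,0,0,0])

```text
time_s: 18.45
position: [447.2, 257.3, 34.9]
tool_rot: [0.672, 0.74, -0.001, -0.0]
wrist_force: [0.5, 0.3, 0.5]
grip_width: 61.5
```

send_rows(moves=[0,0,0,0,0,0,0,0,0,0,0,0,0,0,0,0,0,0,0,0,0,0,0,0,0,0,0,0,0,0,0,0,0,0,0,0,0,0,0,0,0,0,0,0,0,0,0,0], claw=0, newtons=80)

```text
time_s: 19.25
position: [448.4, 258.6, 37.2]
tool_rot: [0.672, 0.741, 0.0, 0.001]
wrist_force: [-1.0, -3.8, 7.0]
grip_width: 12.8
```

```bash
python3 - <<'E'
from h import *
st()
E
```

```text
t 19.25 p [448.4 258.6  37.2] F [-1.  -3.8  7. ] w 12.8
[[-0.097, 0.995, 0.002], [0.995, 0.097, -0.001], [-0.001, 0.002, -1.0]] q [-0.1   0.76 -0.66  1.97  0.75  0.67  0.42]
```

send_rows(moves=[0,0,-1,0,0,0,0,0,-2,0,0,0,0,0,-2.5,0,0,0,0,0,-2.5,0,0,0,0,0,-1.5,0,0,0,0,0,0,0,0,0.02,0,0,0,0,0,0.02])

```text
time_s: 19.95
position: [447.5, 258.4, 130.7]
tool_rot: [0.687, 0.727, -0.0, 0.0]
wrist_force: [-0.3, 0.1, -3.4]
grip_width: 12.5
```

send_rows(moves=[-1.5,-0.14,0,0,0,0,-3,-0.28,0,0,0,0,-3,-0.28,0,0,0,0,-3,-0.28,0,0,0,0,-3,-0.28,0,0,0,0,-3,-0.28,0,0,0,0,-3,-0.28,0,0,0,0,-3,-0.28,0,0,0,0,-2.4,-0.2,0,0,0,0,-1.4,-0.1,0,0,0,0])

```text
time_s: 20.95
position: [437.6, -7.5, 129.7]
tool_rot: [0.688, 0.726, -0.001, -0.001]
wrist_force: [0.5, 0.7, -3.4]
grip_width: 12.5
```

send_rows(moves=[0,0,0,0,0,0,0,0,0,0,0,0,0,0,0,0,0,0])

```text
time_s: 21.25
position: [438.9, -3.7, 130.8]
tool_rot: [0.686, 0.728, 0.0, -0.0]
wrist_force: [0.2, 0.1, -3.0]
grip_width: 12.8
```

```bash
python3 - <<'E'
from h import *
d=snap('wrist','w5.png');np.savez('w5.npz',W=d['W'],f=d['frame'],K=d['intrinsics'],T=d['camera_from_world']);plan((443,-5.5,62,184.0))
E
```

```text
t 21.3 p [438.9  -3.7 130.9] F [-0.4  0.5 -3.8] w 12.7
[[-0.06, 0.998, -0.0], [0.998, 0.06, 0.001], [0.001, -0.0, -1.0]] q [ 0.57  0.5  -0.81  2.13  0.55  0.73  1.03]
to (443, -5.5, 62, 184.0) turn 1 x [-0.    -0.001 -0.01 ]  shift 2 x [-0.1   0.2   3.45] total [-0.21  0.4   6.89]
```

View pics/w5.png

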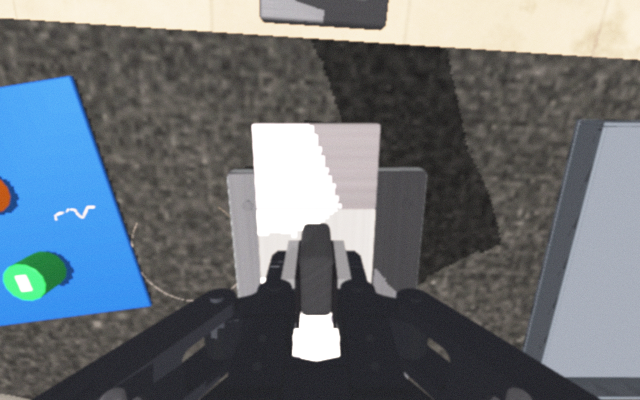

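send_rows(moves=[-0.1,0.4,1.5,0,0,0,-0.1,0,2,0,0,0,0,0,2,0,0,0,0,0,1,0,0,0,0,0,0.4,0,0,0,0,0,0.2,0,0,0,0,0,0.1,0,0,0,0,0,0,0,0,0,0,0,0,0,0,0])

```text
time_s: 22.2
position: [443.6, -6.8, 59.5]
tool_rot: [0.686, 0.727, 0.0, 0.0]
wrist_force: [0.4, -1.0, -3.2]
grip_width: 12.8
```

send_rows(moves=[0,0,0,0,0,0,0,0,0,0,0,0,0,0,0,0,0,0])

```text
time_s: 22.5
position: [443.3, -6.8, 59.2]
tool_rot: [0.686, 0.727, 0.0, 0.0]
wrist_force: [-0.4, -0.1, -3.7]
grip_width: 13.0
```

send_rows(moves=[0,0,0.1,0,0,0,0,0,0,0,0,0,0,0,0,0,0,0])

```text
time_s: 22.8
position: [443.3, -6.8, 59.1]
tool_rot: [0.686, 0.727, -0.0, 0.001]
wrist_force: [-4.2, -2.3, 15.8]
grip_width: 12.7
```

send_rows(moves=[0,0,0.1,0,0,0,0,0,0,0,0,0,0,0,0,0,0,0])

```text
time_s: 23.1
position: [443.3, -6.9, 59.0]
tool_rot: [0.686, 0.727, -0.001, 0.001]
wrist_force: [-9.1, -1.8, 33.7]
grip_width: 12.5
```

send_rows(moves=[0,0,-0.17,0,0,0,0,0,0,0,0,0])

```text
time_s: 23.3
position: [443.4, -6.7, 59.1]
tool_rot: [0.686, 0.727, 0.0, 0.0]
wrist_force: [-3.1, -0.1, 8.3]
grip_width: 12.7
```

send_rows(moves=[0,0,0,0,0,0,0,0,0,0,0,0,0,0,0,0,0,0,0,0,0,0,0,0,0,0,-2,0,0,0,0,0,-3,0,0,0,0,0,-4,0,0,0,0,0,-3,0,0,0], claw=60)

```text
time_s: 24.1
position: [443.3, -6.5, 180.5]
tool_rot: [0.686, 0.728, 0.0, 0.0]
wrist_force: [0.6, 0.6, 0.7]
grip_width: 51.0
```

send_rows(moves=[0,0,0,-0.1,0,0,0,0,0,-0.1,0,0,0,0,0,-0.1,0,0,0,0,0,0,0,0,0,0,0,0,0,0,0,0,0,0,0,0])

```text
time_s: 24.7
position: [444.5, -6.5, 179.2]
tool_rot: [0.679, 0.719, 0.109, 0.102]
wrist_force: [1.1, 0.6, -0.2]
grip_width: 51.2
```

```bash
python3 - <<'E'
from h import *
d=snap('wrist','w6.png');np.savez('w6.npz',W=d['W'],f=d['frame'],K=d['intrinsics'],T=d['camera_from_world']);st()
E
```

```text
t 24.75 p [444.5  -6.4 179.2] F [-0.1 -0.5  1.2] w 51.0
[[-0.058, 0.954, 0.295], [0.998, 0.055, 0.018], [0.001, 0.295, -0.955]] q [ 0.68  0.27 -0.85  2.31  0.59  0.41  0.99]
```

View pics/w6.png

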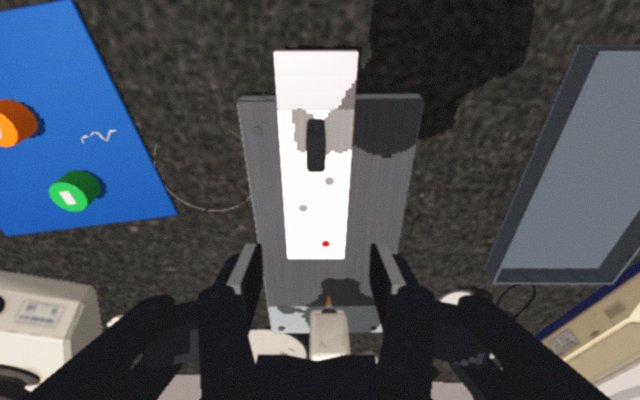

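```bash
cat > m6.py <<'E'
import sys
src=open('m3.py').read().split("L=edge")[0].replace('w1.npz',sys.argv[1]);exec(src)
lev=float(sys.argv[2])
H=cv2.cvtColor(im,cv2.COLOR_RGB2HSV).astype(int);v,u=np.mgrid[:400,:640]
m=((H[...,0]<6)|(H[...,0]>174))&(H[...,1]>150)&(H[...,2]>90)&(abs(u-325)<40)&(v>150)&(v<345)
n,l,s,c=cv2.connectedComponentsWithStats(m.astype(np.uint8))
print('red blobs',[(s[i,4],c[i].round(1).tolist(),px2w(d,c[i],31).round(1)[0,:2].tolist()) for i in range(1,n) if s[i,4]>5])
o=cv2.resize(im[225:345,260:390][:,:,::-1],None,fx=5,fy=5,interpolation=cv2.INTER_CUBIC)[:600];cv2.imwrite('pics/'+sys.argv[3],o)
m=(H[...,0]>8)&(H[...,0]<24)&(H[...,1]>120)&(abs(u-325)<40)&(v>230)&(v<345);vv,uu=np.nonzero(m)
if len(vv): print('brass v',vv.min(),vv.max(),[(r,uu[vv==r].min(),uu[vv==r].max()) for r in np.unique(vv)][:8])
E
python3 m6.py w6.npz .27 c6.png
python3 - <<'E'
import sys;sys.argv=['','w6.npz']
exec(open('m3.py').read().split("L=edge")[0].replace('w1.npz','w6.npz'))
def a_(l): return round(float((np.degrees(np.arctan2(l[1][1],l[1][0]))+45)%90-45),2)
for n,a,b,z in(('tL',(241,100),(262,245),25),('tR',(421,98),(403,245),25),('tF',(245,97),(420,96),25),('pL',(275,54),(286,256),31),('pR',(357,54),(346,256),31),('pF',(275,51),(357,51),31),('pD',(287,258),(345,259),31)):
    for sg in(1,-1):
        l=edge(a,b,z,half=6,sgn=sg);print(n,sg,l[0].round(1),a_(l),l[2])
E
```

```text
red blobs [(np.int32(19), [325.4, 243.4], [563.2, 11.0])]
brass v 296 303 [(np.int64(296), np.int64(328), np.int64(328)), (np.int64(297), np.int64(327), np.int64(329)), (np.int64(298), np.int64(327), np.int64(329)), (np.int64(299), np.int64(327), np.int64(329)), (np.int64(300), np.int64(326), np.int64(330)), (np.int64(301), np.int64(326), np.int64(330)), (np.int64(302), np.int64(326), np.int64(330)), (np.int64(303), np.int64(326), np.int64(331))]
tL 1 [489.3 -62.4] 4.59 57
tL -1 [508.5 -62.6] 3.87 47
tR 1 [462.7  80.8] 3.71 46
tR -1 [484.1  84.9] 10.66 22
tF 1 [413.   11.1] 6.07 33
tF -1 [413.6   7.8] 1.28 28
pL 1 [468.4 -29.4] 3.28 51
pL -1 [466.6 -35.5] 3.2 60
pR 1 [468.2  25.5] 3.63 58
pR -1 [476.6  31.7] 4.79 57
pF 1 [380.1  -6. ] 3.41 60
pF -1 [377.1 -10.4] 3.41 60
pD 1 [576.4   5.3] 2.08 60
pD -1 [5.864e+02 3.000e-01] 3.5 60
```

View pics/c6.png

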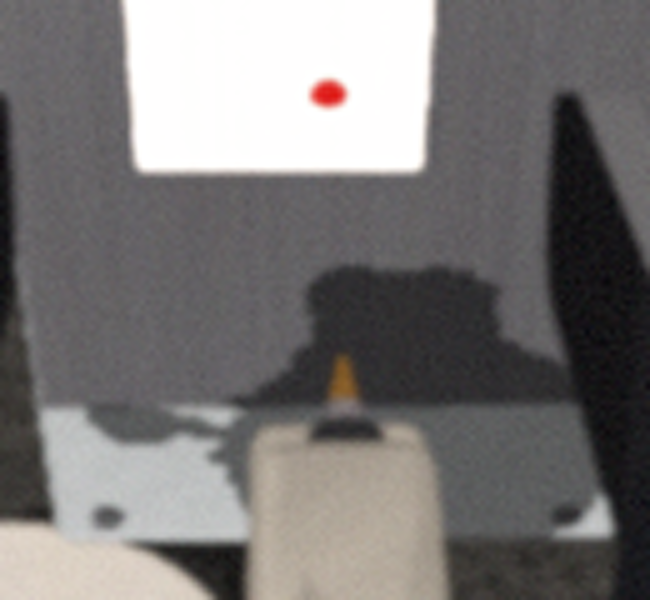

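```bash
python3 - <<'E'
from h import *
f=np.load('w6.npz');d=dict(intrinsics=f['K'],camera_from_world=f['T'])
dot=px2w(d,[325.4,243.4],31)[0]
for z in(39.8,40.4,41,43): print(z,px2w(d,[328.2,295.3],z)[0].round(1),(px2w(d,[328.2,295.3],z)[0]-dot).round(1))
print(dot)
# inference from the top camera
t=snap('top');W=t['W'];m=(W[...,2]>155)&(W[...,2]<185)&(abs(W[...,1]+50)<40)&(abs(W[...,0]-670)<40);print('knob',np.nanmedian(W[m],0),m.sum())
H=cv2.cvtColor(t['frame'],cv2.COLOR_RGB2HSV).astype(int)
m=((H[...,0]<8)|(H[...,0]>172))&(H[...,1]>100)&(abs(W[...,1])<60)&(abs(W[...,0]-560)<60);v,u=np.nonzero(m);print('dot top',len(u),px2w(t,np.c_[u,v],31).mean(0) if len(u) else '')
E
```

```text
39.8 [633.4  19.3  39.8] [70.3  8.3  8.8]
40.4 [632.6  19.2  40.4] [69.5  8.2  9.4]
41 [631.9  19.1  41. ] [68.7  8.2 10. ]
43 [629.4  18.9  43. ] [66.2  7.9 12. ]
[563.12577702  10.96047346  31.        ]
knob [670.33958454 -58.68103431 168.8886289 ] 37
dot top 2 [560.72554509  10.61927384  31.        ]
```

send_rows(moves=[0,0,0,0.1,0,0,0,0,0,0.1,0,0,0,0,0,0.1,0,0,0,0,3,0,0,0,0,0,4,0,0,0,0,0,3,0,0,0,0,0,1.5,0,0,0,0,0,0.43,0,0,0,0,0,0,0,0,0,0,0,0,0,0,0])

```text
time_s: 25.8
position: [444.0, -6.6, 60.2]
tool_rot: [0.686, 0.727, 0.0, 0.0]
wrist_force: [-0.3, 1.0, -0.6]
grip_width: 51.2
```

send_rows(moves=[0,0,0,0,0,0,0,0,0,0,0,0,0,0,0,0,0,0,0,0,0,0,0,0,0,0,0,0,0,0,0,0,0,0,0,0], claw=0, newtons=50)

```text
time_s: 26.4
position: [443.6, -6.9, 60.2]
tool_rot: [0.686, 0.727, 0.0, 0.001]
wrist_force: [-0.9, -0.5, 5.2]
grip_width: 13.3
```

```bash
python3 - <<'E'
from h import *
st()
E
```

```text
t 26.4 p [443.6  -6.9  60.2] F [-0.9 -0.5  5.2] w 13.3
[[-0.058, 0.998, 0.001], [0.998, 0.058, -0.0], [-0.001, 0.001, -1.0]] q [ 0.47  0.63 -0.68  2.15  0.73  0.6   0.89]
```

send_rows(moves=[0.05,0.8,0,0,0,0,0.05,0.8,0,0,0,0,0.05,0.8,0,0,0,0,0.05,0.8,0,0,0,0,0.05,0.8,0,0,0,0,0.05,0.8,0,0,0,0,0.06,0.8,0,0,0,0,0.06,0.8,0,0,0,0,0,0.3,0,0,0,0,0,0.25,0,0,0,0])

```text
time_s: 27.4
position: [509.0, 1.1, 60.0]
tool_rot: [0.686, 0.727, -0.003, -0.001]
wrist_force: [-14.9, -1.5, 21.5]
grip_width: 13.0
```

send_rows(moves=[0,0,0,0,0,0,0,0,0,0,0,0,0,0,0,0,0,0])

```text
time_s: 27.7
position: [509.5, 1.2, 60.0]
tool_rot: [0.686, 0.727, -0.003, -0.001]
wrist_force: [-10.0, -1.1, 14.9]
grip_width: 13.0
```

```bash
python3 - <<'E'
from h import *
st()
E
```

```text
t 27.7 p [509.5   1.2  60. ] F [-10.   -1.1  14.9] w 13.0
[[-0.058, 0.998, -0.005], [0.998, 0.058, -0.002], [-0.002, -0.005, -1.0]] q [ 0.44  0.71 -0.69  1.98  0.7   0.7   0.94]
```

send_rows(moves=[0,0,-0.1,0,0,0,0,0.1,0,0,0,0,0,0.1,0,0,0,0,0,0,0,0,0,0,0,0,0,0,0,0])

```text
time_s: 28.2
position: [514.4, 1.4, 60.4]
tool_rot: [0.686, 0.727, -0.0, 0.0]
wrist_force: [-0.5, -0.8, -3.3]
grip_width: 13.3
```

send_rows(moves=[0,-0.13,0,0,0,0,0,0,0.05,0,0,0,0,0,0,0,0,0,0,0,0,0,0,0])

```text
time_s: 28.6
position: [513.3, 1.6, 60.2]
tool_rot: [0.686, 0.727, 0.0, 0.0]
wrist_force: [0.7, 0.0, 1.3]
grip_width: 13.4
```

send_rows(moves=[0,0,0,0,0,0,0,0,0,0,0,0,0,0,0,0,0,0,0,0,0,0,0,0,0,0,-2,0,0,0,0,0,-4,0,0,0,0,-2.3,-4,0,0,0,0,-2.3,-2,0,0,0,0,-2.3,0,0,0,0], claw=60)

```text
time_s: 29.5
position: [445.2, -2.2, 182.4]
tool_rot: [0.686, 0.727, 0.001, 0.002]
wrist_force: [-0.3, 0.0, 1.2]
grip_width: 51.1
```

send_rows(moves=[0,0,0,-0.1,0,0,0,0,0,-0.1,0,0,0,0,0,-0.1,0,0,0,0,0,0,0,0,0,0,0,0,0,0,0,0,0,0,0,0])

```text
time_s: 30.1
position: [445.5, -2.3, 180.5]
tool_rot: [0.679, 0.719, 0.109, 0.102]
wrist_force: [-0.0, -0.2, -0.3]
grip_width: 51.2
```

```bash
python3 - <<'E'
from h import *
d=snap('wrist','w7.png');np.savez('w7.npz',W=d['W'],f=d['frame'],K=d['intrinsics'],T=d['camera_from_world']);st()
E
python3 m6.py w7.npz .27 c7.png
```

```text
t 30.15 p [445.5  -2.2 180.4] F [-0.2  0.4  0.3] w 51.3
[[-0.058, 0.954, 0.295], [0.998, 0.055, 0.018], [0.001, 0.296, -0.955]] q [ 0.68  0.27 -0.86  2.3   0.59  0.42  0.98]
red blobs [(np.int32(13), [324.3, 287.0], [632.7, 19.2])]
brass v 297 301 [(np.int64(297), np.int64(324), np.int64(324)), (np.int64(298), np.int64(324), np.int64(325)), (np.int64(299), np.int64(324), np.int64(325)), (np.int64(300), np.int64(323), np.int64(326)), (np.int64(301), np.int64(322), np.int64(326))]
```

View pics/c7.png

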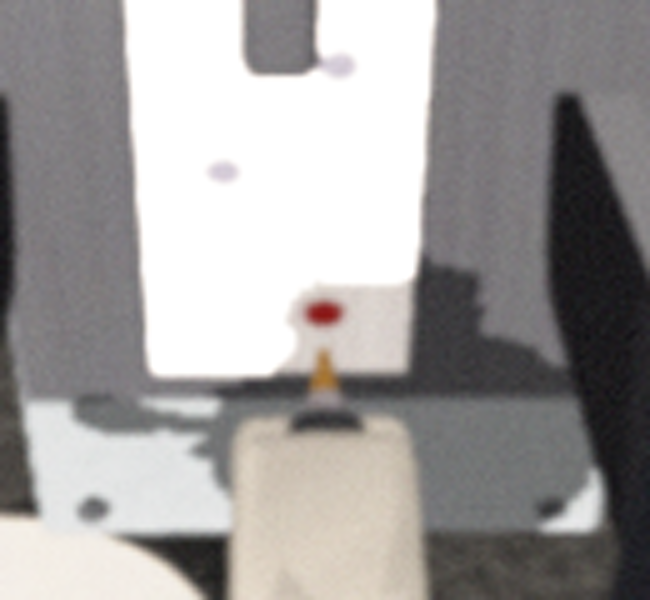

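```bash
python3 - <<'E'
from h import *
f=np.load('w7.npz');d=dict(intrinsics=f['K'],camera_from_world=f['T'])
print([ (z,px2w(d,[324.2,294.2],z)[0].round(1)) for z in (40.4,43)])
t=snap('side','s7.png');W=t['W'];m=(W[...,2]>155)&(W[...,2]<185)&(abs(W[...,1]+50)<40)&(abs(W[...,0]-670)<40);print('knob side',np.nanmedian(W[m],0),m.sum())
cv2.imwrite('pics/s7c.png',cv2.resize(t['frame'][200:280,225:325][:,:,::-1],None,fx=7,fy=7,interpolation=cv2.INTER_CUBIC))
# lever from w6 knob (visible?)
plan((672,-58,260,184))
E
```

```text
[(40.4, array([633.6,  19. ,  40.4])), (43, array([630.4,  18.7,  43. ]))]
knob side [671.99706399 -51.14994044 166.10422374] 36
t 30.2 p [445.3  -2.2 180.3] F [-0.4  0.5 -0.5] w 51.4
[[-0.058, 0.954, 0.295], [0.998, 0.055, 0.018], [0.001, 0.295, -0.955]] q [ 0.68  0.27 -0.86  2.3   0.59  0.42  0.98]
to (672, -58, 260, 184) turn 3 x [ 0.1    0.    -0.004]  shift 7 x [-1.02  3.17 -1.14] total [-7.15 22.22 -7.97]
```

View pics/s7c.png

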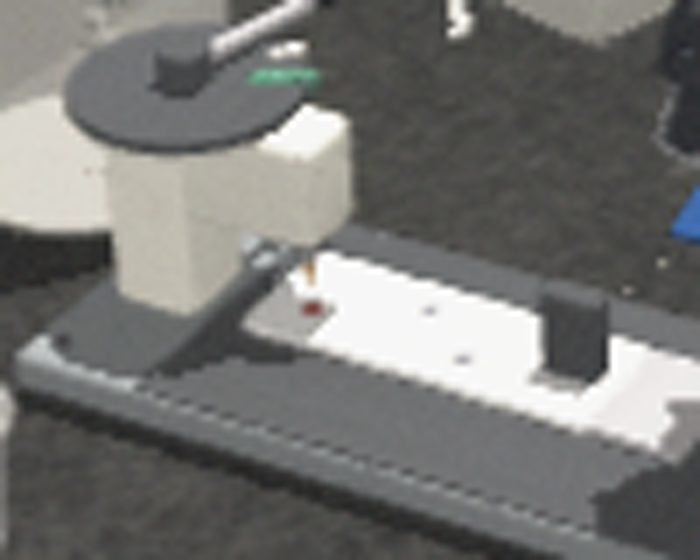

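send_rows(moves=[0,0,0,0.1,0,0,0,0,0,0.1,0,0,0,0,0,0.1,0,0,0,0,-4,0,0,0,0,0,-4,0,0,0,-1.4,4.4,0,0,0,0,-1.4,4.4,0,0,0,0,-1.4,4.4,0,0,0,0,-1.4,4.4,0,0,0,0,-1.4,4.4,0,0,0,0], claw=38)

```text
time_s: 31.2
position: [669.8, -60.4, 259.2]
tool_rot: [0.686, 0.727, -0.0, -0.001]
wrist_force: [-0.0, -0.3, 0.5]
grip_width: 32.3
```

send_rows(moves=[0,0,0,0,0,0,0,0,0,0,0,0])

```text
time_s: 31.4
position: [668.3, -59.3, 258.7]
tool_rot: [0.686, 0.727, 0.0, -0.002]
wrist_force: [-1.2, 0.8, 0.4]
grip_width: 32.4
```

```bash
python3 - <<'E'
from h import *
t=snap('wrist','w8.png');W=t['W'];m=(W[...,2]>160)&(W[...,2]<185)&(abs(W[...,1]+50)<40)&(abs(W[...,0]-670)<40);print('knob w',m.sum(),np.nanmedian(W[m],0) if m.any() else '')
plan((670.6,-56.5,158,183.3))
E
```

```text
knob w 444 [672.39044941 -57.11385555 171.22634321]
t 31.45 p [667.5 -58.9 259.2] F [0.1 0.7 0.1] w 32.3
[[-0.059, 0.998, -0.002], [0.998, 0.059, 0.002], [0.002, -0.002, -1.0]] q [ 0.53  0.7  -0.83  1.43  0.53  1.24  1.28]
to (670.6, -56.5, 158, 183.3) turn 0 x [-0.002 -0.002  0.001]  shift 3 x [0.07 0.11 3.37] total [ 0.22  0.32 10.12]
```

View pics/w8.png

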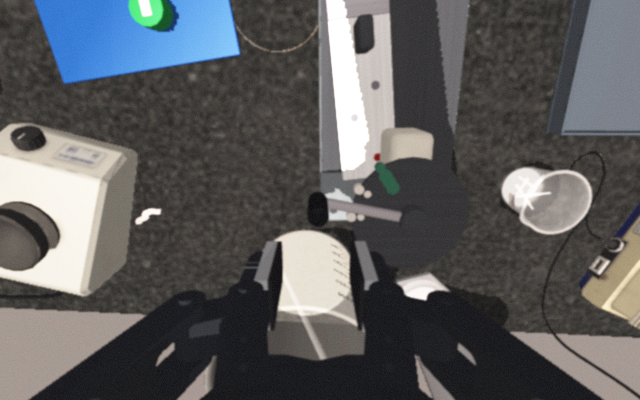

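send_rows(moves=[0.1,0.4,3,0,0,0,0.07,0,3,0,0,0,0,0,2.5,0,0,0,0,0,1.6,0,0,0,0,0,0,0,0,0,0,0,0,0,0,0])

```text
time_s: 32.05
position: [671.9, -57.4, 160.1]
tool_rot: [0.686, 0.727, 0.0, 0.0]
wrist_force: [0.3, 0.3, 0.2]
grip_width: 32.4
```

send_rows(moves=[0,0,0,0,0,0,0,0,0,0,0,0,0,0,0,0,0,0,0,0,0,0,0,0,0,0,0,0,0,0], claw=0, newtons=25)

```text
time_s: 32.55
position: [672.6, -57.4, 160.8]
tool_rot: [0.686, 0.727, 0.001, 0.001]
wrist_force: [-0.4, 0.5, 7.1]
grip_width: 14.9
```

```bash
python3 - <<'E'
from h import *
s,r=st();p=np.array(s['position'])[:2]
c=np.array([687.7,23.0]);k=p-c;psi=np.radians(4.05);e=np.array([np.cos(psi),np.sin(psi)]);n=np.array([-e[1],e[0]])
print('radius',np.hypot(*k),'theta',th:=np.arctan2(-k@e,-k@n))
# arc waypoints in tool axes (constant orientation)
M=r.as_matrix()[:2,:2]
q=p
for t in np.linspace(th,1.0,9)[1:]:
    w=c+80*(-np.sin(t)*e-np.cos(t)*n);print(round(t,3),w.round(1),(M.T@(w-q)/10).round(2));q=w
E
```

```text
t 32.55 p [672.6 -57.4 160.8] F [-0.4  0.5  7.1] w 14.9
[[-0.058, 0.998, 0.002], [0.998, 0.058, 0.0], [-0.0, 0.002, -1.0]] q [ 0.5   0.81 -0.77  1.5   0.61  1.08  1.22]
radius 81.77581605538914 theta 0.25604403710276785
0.349 [665.7 -53.9] [ 0.38 -0.67]
0.442 [658.7 -51.5] [ 0.28 -0.69]
0.535 [651.9 -48.5] [ 0.34 -0.66]
0.628 [645.4 -44.9] [ 0.4  -0.63]
0.721 [639.3 -40.7] [ 0.46 -0.59]
0.814 [633.6 -35.9] [ 0.51 -0.54]
0.907 [628.3 -30.6] [ 0.56 -0.49]
1.0 [623.6 -24.9] [ 0.6  -0.44]
```

send_rows(moves=[0.21,-0.67,0,0,0,0,0.28,-0.69,0,0,0,0,0.34,-0.66,0,0,0,0,0.4,-0.63,0,0,0,0,0.46,-0.59,0,0,0,0,0.51,-0.54,0,0,0,0,0.56,-0.49,0,0,0,0,0.6,-0.44,0,0,0,0,0,0,0,0,0,0,0,0,0,0,0,0])

```text
time_s: 33.55
position: [620.5, -32.5, 160.2]
tool_rot: [0.688, 0.726, -0.005, 0.001]
wrist_force: [-11.2, -12.3, 19.2]
grip_width: 14.8
```

```bash
cat > lev.py <<'E'
from h import *
s,r=st();p=np.array(s['position'])[:2]
psi=np.radians(4.05);e=np.array([np.cos(psi),np.sin(psi)]);n=np.array([-e[1],e[0]])
for c in([687.7,23.0],[687.5,21.3],[688.5,22]):
    k=p-c;print(c,'radius',np.hypot(*k),'theta',np.arctan2(-k@e,-k@n))
t=snap('top');cv2.imwrite('pics/lv.png',cv2.resize(t['frame'][125:200,240:320][:,:,::-1],None,fx=7,fy=7,interpolation=cv2.INTER_CUBIC))
t=snap('side');cv2.imwrite('pics/lvs.png',cv2.resize(t['frame'][190:270,235:315][:,:,::-1],None,fx=7,fy=7,interpolation=cv2.INTER_CUBIC))
E
python3 lev.py
```

```text
t 33.55 p [620.5 -32.5 160.2] F [-11.2 -12.3  19.2] w 14.8
[[-0.054, 0.999, -0.005], [0.999, 0.054, -0.009], [-0.009, -0.005, -1.0]] q [ 0.51  0.73 -0.79  1.65  0.6   1.02  1.14]
[687.7, 23.0] radius 87.14931341093673 theta 0.9510246699260647
[687.5, 21.3] radius 85.92055739168363 theta 0.9647964898434327
[688.5, 22] radius 87.13859571582842 theta 0.9657197974215517
```

View pics/lvs.png

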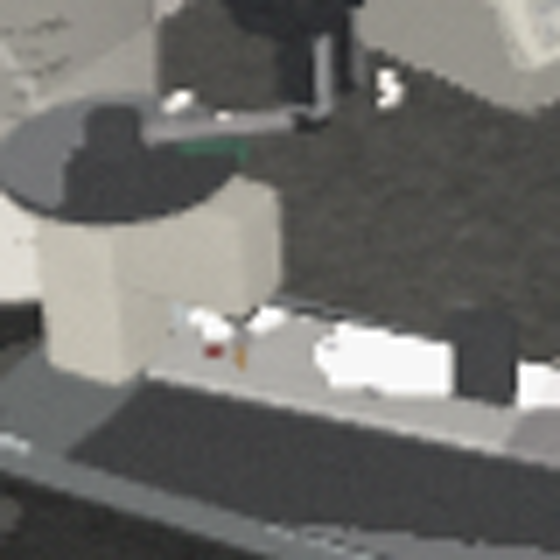

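```bash
python3 - <<'E'
from h import *
d=snap('side')
for nm,p,z in(('dot before',(269.7,244.1),31),('dot now',(265.3,240.0),31),('tip before .2',(269.4,240.4),41),('tip now',(269.3,242.6),34),('arm a',(235+150/7,190+130/7),137),('arm b',(235+290/7,190+120/7),137),('hub top',(235+112/7,190+105/7),140)):
    print(nm,px2w(d,p,z).round(1))
for n in('top','side'):
    t=snap(n);W=t['W'];H=cv2.cvtColor(t['frame'],cv2.COLOR_RGB2HSV).astype(int);v,u=np.mgrid[:400,:640]
    m=((H[...,0]<8)|(H[...,0]>172))&(H[...,1]>110)&(abs(W[...,1]-20)<60)&(abs(W[...,0]-620)<60)&(W[...,2]<50);print(n,'red',m.sum(),px2w(t,np.c_[u[m],v[m]],31).mean(0) if m.any() else '')
    m=(H[...,1]<40)&(H[...,2]>150)&(abs(W[...,2]-31)<5)&(abs(W[...,1]-10)<70)&(W[...,0]<620)
    P=px2w(t,np.c_[u[m],v[m]],31);print(n,'plate',cv2.minAreaRect(P[:,:2].astype(np.float32)),len(P))
    m=(abs(W[...,2]-71)<5)&(abs(W[...,1]-10)<60)&(W[...,0]<590)&(W[...,0]>430)&(H[...,2]<110);print(n,'handle',np.nanmedian(W[m],0),m.sum())
E
```

```text
dot before [[630.8  19.   31. ]]
dot now [[654.8   8.   31. ]]
tip before .2 [[633.7  15.6  41. ]]
tip now [[633.6  16.8  34. ]]
arm a [[672.5  16.6 137. ]]
arm b [[628.4 -19.6 137. ]]
hub top [[695.3  12.1 140. ]]
top red 0 
top plate ((546.61767578125, -29.204421997070312), (144.3264617919922, 44.91781234741211), 9.870929718017578) 545
top handle [534.12450745 -22.17453796  69.66087073] 39
side red 1 [655.56718035   8.49129572  31.        ]
side plate ((550.7054443359375, -17.94390106201172), (148.4626007080078, 67.19869232177734), 9.193108558654785) 455
side handle [536.00758886 -18.24668815  71.69389279] 42
```

send_rows(moves=[-0.6,0.44,0,0,0,0,-0.56,0.49,0,0,0,0,-0.51,0.54,0,0,0,0,-0.46,0.59,0,0,0,0,-0.4,0.63,0,0,0,0,-0.34,0.66,0,0,0,0,-0.28,0.69,0,0,0,0,-0.21,0.67,0,0,0,0,0,0,0,0,0,0])

```text
time_s: 34.7
position: [672.5, -57.3, 160.4]
tool_rot: [0.686, 0.727, 0.001, 0.001]
wrist_force: [0.4, 0.3, 7.2]
grip_width: 14.8
```

send_rows(moves=[-0.05,0.4,0,0,0,0,0,0.4,0,0,0,0,0,0,0,0,0,0,0,0,0,0,0,0])

```text
time_s: 35.1
position: [680.0, -57.9, 160.4]
tool_rot: [0.686, 0.727, 0.0, 0.001]
wrist_force: [-2.0, -1.4, 7.9]
grip_width: 14.8
```

```bash
python3 - <<'E'
from h import *
s,r=st();print(s['moment'])
E
```

```text
t 35.1 p [680.  -57.9 160.4] F [-2.  -1.4  7.9] w 14.8
[[-0.058, 0.998, 0.001], [0.998, 0.058, -0.001], [-0.001, 0.001, -1.0]] q [ 0.49  0.82 -0.77  1.48  0.61  1.09  1.23]
[-0.31105833  0.10536492  0.09698255]
```

send_rows(moves=[0,0,0,0,0,0,0,0,0,0,0,0,0,0,0,0,0,0,0,0,-2,0,0,0,0,0,-4,0,0,0,0,0,-4,0,0,0,1.15,-3.85,0,0,0,0,1.15,-3.85,0,0,0,0,1.15,-3.85,0,0,0,0,1.15,-3.85,0,0,0,0], claw=60)

```text
time_s: 36.1
position: [521.4, -20.4, 258.6]
tool_rot: [0.686, 0.727, -0.0, -0.0]
wrist_force: [-1.2, 0.1, 0.3]
grip_width: 50.7
```

send_rows(moves=[1.15,-3.85,0,0,0,0,1.15,-3.85,0,0,0,0,0,0,4,0,0,0,0,0,4,0,0,0,0,0,0,-0.1,0,0,0,0,0,-0.1,0,0,0,0,0,-0.1,0,0,0,0,0,0,0,0,0,0,0,0,0,0])

```text
time_s: 37.0
position: [445.1, -2.5, 179.2]
tool_rot: [0.679, 0.719, 0.108, 0.102]
wrist_force: [-0.4, 0.4, -0.1]
grip_width: 51.2
```

```bash
cat > m9.py <<'E'
import sys
from h import *
d=snap('wrist',sys.argv[1]+'.png');np.savez(sys.argv[1]+'.npz',W=d['W'],f=d['frame'],K=d['intrinsics'],T=d['camera_from_world']);st()
H=cv2.cvtColor(d['frame'],cv2.COLOR_RGB2HSV).astype(int);W=d['W'];v,u=np.mgrid[:400,:640]
m=((H[...,0]<8)|(H[...,0]>172))&(H[...,1]>130)&(H[...,2]>70)&(abs(W[...,2]-31)<8)&(abs(W[...,1]-10)<60)&(W[...,0]>520)
print('dot px',m.sum(),u[m].mean(),v[m].mean(),px2w(d,[u[m].mean(),v[m].mean()],31) if m.any() else '')
m=(H[...,0]>8)&(H[...,0]<24)&(H[...,1]>120)&(abs(u-325)<40)&(v>230)&(v<345);vv,uu=np.nonzero(m)
if len(vv): print('brass',[(int(r),int(uu[vv==r].min()),int(uu[vv==r].max())) for r in np.unique(vv)][:6])
m=(abs(W[...,2]-71)<3)&(abs(W[...,1])<80)&(W[...,0]<590)&(W[...,0]>420)&(H[...,2]<120)
P,s=blob(d,m,71);c,wh,a=cv2.minAreaRect(P[:,:2].astype(np.float32));print('handle',np.round(c,1),np.round(wh,1),round(a,2),len(P))
m=(H[...,1]<45)&(H[...,2]>120)&(abs(W[...,2]-31)<4)&(abs(W[...,1])<90)&(W[...,0]<690)
P,s=blob(d,m,31);c,wh,a=cv2.minAreaRect(P[:,:2].astype(np.float32));print('plate',np.round(c,1),np.round(wh,1),round(a,2),len(P))
t=snap('top');W=t['W'];m=(W[...,2]>155)&(W[...,2]<185)&(abs(W[...,1]+50)<40)&(abs(W[...,0]-660)<50);print('knob top',np.nanmedian(W[m],0),m.sum())
E
python3 m9.py w9
```

```text
t 37.05 p [446.   -2.3 179.5] F [ 0.   0.1 -0.3] w 51.3
[[-0.058, 0.954, 0.294], [0.998, 0.055, 0.017], [-0.0, 0.295, -0.956]] q [ 0.69  0.28 -0.88  2.3   0.62  0.42  0.95]
dot px 13 314.6923076923077 301.0 [[655.66283112   9.06272617  31.        ]]
brass [(299, 325, 325), (300, 324, 325), (301, 324, 325), (302, 324, 326), (303, 324, 326), (304, 325, 325)]
handle [532.  -17.1] [26.4 10.3] 32.43 91
plate [580.7 -13.4] [215.1  60.4] 9.97 7871
knob top [676.42671121 -59.22273373 168.81891538] 39
```

send_rows(moves=[0,0,0,0.1,0,0,0,0,0,0.1,0,0,0,0,0,0.1,0,0,0,0,0,0,0,-0.094,-1.5,4.3,0,0,0,0,-1.55,4.3,0,0,0,0,0,0,4,0,0,0,0,0,4,0,0,0,0,0,2.5,0,0,0,0,0,1.3,0,0,0])

```text
time_s: 38.1
position: [534.2, -19.3, 58.5]
tool_rot: [0.652, 0.759, -0.001, -0.002]
wrist_force: [0.4, 0.3, 0.1]
grip_width: 51.3
```

```bash
python3 - <<'E'
from h import *
plan((536,-19.5,60.2,188.7))
t=snap('side');W=t['W'];H=cv2.cvtColor(t['frame'],cv2.COLOR_RGB2HSV).astype(int)
m=(abs(W[...,2]-70)<6)&(abs(W[...,1]-10)<60)&(W[...,0]<590)&(W[...,0]>430)&(H[...,2]<110);print('handle?',np.nanmedian(W[m],0),m.sum())
E
```

```text
t 38.1 p [534.2 -19.3  58.5] F [0.4 0.3 0.1] w 51.3
[[-0.151, 0.989, -0.004], [0.989, 0.151, 0.001], [0.001, -0.004, -1.0]] q [ 0.5   0.76 -0.73  1.92  0.74  0.75  1.06]
to (536, -19.5, 60.2, 188.7) turn 0 x [-0.004 -0.001 -0.   ]  shift 1 x [-0.04  0.18 -0.17] total [-0.04  0.18 -0.17]
handle? [531.15670254 -23.95625848  70.2388123 ] 66
```

send_rows(moves=[0,0.15,-0.12,0,0,0,0,0,0,0,0,0])

```text
time_s: 38.35
position: [537.9, -18.8, 63.7]
tool_rot: [0.651, 0.759, 0.001, 0.001]
wrist_force: [1.0, 0.7, 0.7]
grip_width: 51.0
```

send_rows(moves=[0,0,0,0,0,0,0,0,0,0,0,0,0,0,0,0,0,0,0,0,0,0,0,0,0,0,0,0,0,0,0,0,0,0,0,0], claw=0, newtons=50)

```text
time_s: 38.95
position: [536.9, -19.7, 63.2]
tool_rot: [0.651, 0.759, -0.0, 0.001]
wrist_force: [-0.6, -2.2, 6.9]
grip_width: 12.8
```

```bash
cat > dot.py <<'E'
from h import *
def dotside():
    t=snap('side');W=t['W'];H=cv2.cvtColor(t['frame'],cv2.COLOR_RGB2HSV).astype(int);v,u=np.mgrid[:400,:640]
    m=((H[...,0]<8)|(H[...,0]>170))&(H[...,1]>80)&(abs(u-268)<16)&(abs(v-243)<14)
    w=(H[...,1]*m).astype(float);print('side red',m.sum(),(u*w).sum()/w.sum() if m.any() else '',(v*w).sum()/w.sum() if m.any() else '',[px2w(t,[(u*w).sum()/w.sum(),(v*w).sum()/w.sum()],31)[0].round(1)] if m.any() else '')
if __name__=='__main__':
    st();dotside()
E
python3 dot.py
```

```text
t 38.95 p [536.9 -19.7  63.2] F [-0.6 -2.2  6.9] w 12.8
[[-0.151, 0.989, 0.001], [0.989, 0.151, -0.001], [-0.001, 0.001, -1.0]] q [ 0.5   0.76 -0.73  1.92  0.74  0.76  1.06]
side red 2 264.62331838565024 240.0 [array([656.5,   9.1,  31. ])]
```

send_rows(moves=[0.38,-0.36,-0.03,0,0,0,0.38,-0.36,0,0,0,0,0.38,-0.36,0,0,0,0,0.38,-0.36,0,0,0,0,0.38,-0.36,0,0,0,0,0.4,-0.36,0,0,0,0,0,0,0,0,0,0.04,0,0,0,0,0,0.04,0,0,0,0,0,0,0,0,0,0,0,0])

```text
time_s: 40.0
position: [511.3, 1.8, 63.2]
tool_rot: [0.681, 0.733, 0.001, -0.0]
wrist_force: [0.6, 0.3, 9.2]
grip_width: 13.5
```

```bash
python3 dot.py;python3 -c "
from h import *
plan((512.3,-0.1,63,184))"
```

```text
t 40.0 p [511.3   1.8  63.2] F [0.6 0.3 9.2] w 13.5
[[-0.073, 0.997, 0.001], [0.997, 0.073, 0.001], [0.001, 0.001, -1.0]] q [ 0.46  0.72 -0.72  1.98  0.73  0.71  0.93]
side red 3 269.0388349514563 244.0 [array([632.7,  19.6,  31. ])]
t 40.05 p [511.3   1.8  63.2] F [0.7 0.3 8. ] w 13.1
[[-0.073, 0.997, 0.001], [0.997, 0.073, 0.001], [0.001, 0.001, -1.0]] q [ 0.46  0.72 -0.72  1.98  0.73  0.71  0.93]
to (512.3, -0.1, 63, 184) turn 0 x [ 0.001 -0.001  0.004]  shift 1 x [-0.2   0.09  0.02] total [-0.2   0.09  0.02]
```

send_rows(moves=[-0.13,0.1,0,0,0,0,0,0,0,0,0,0,0,0,0,0,0,0])

```text
time_s: 40.35
position: [511.3, 1.8, 63.2]
tool_rot: [0.68, 0.733, 0.001, -0.001]
wrist_force: [-3.2, 2.7, 12.8]
grip_width: 13.2
```

send_rows(moves=[0,0,0,0,0,0,0,0,0,0,0,0,0,0,0,0,0,0,0,0,0,0,0,0,0,0,-2,0,0,0,0,0,-4,0,0,0,0,-2.3,-4,0,0,0,0,-2.3,-2,0,0,0,0,-2.2,0,0,0,0], claw=60)

```text
time_s: 41.25
position: [445.4, -5.6, 184.8]
tool_rot: [0.681, 0.732, 0.001, 0.002]
wrist_force: [0.9, -0.1, -0.4]
grip_width: 51.2
```

send_rows(moves=[0,0,0,-0.1,0,0,0,0,0,-0.1,0,0,0,0,0,-0.1,0,0,0,0,0,0,0,0,0,0,0,0,0,0,0,0,0,0,0,0])

```text
time_s: 41.85
position: [445.9, -5.6, 183.0]
tool_rot: [0.674, 0.724, 0.109, 0.102]
wrist_force: [0.0, 0.4, 0.7]
grip_width: 51.3
```

```bash
python3 m9.py w10; python3 dot.py; python3 - <<'E'
from h import *
f=np.load('w10.npz');im=f['f'];H=cv2.cvtColor(im,cv2.COLOR_RGB2HSV).astype(int)
print('V\n',H[282:306,314:334,2]);print('Hue\n',H[282:306,314:334,0]);print('S\n',H[282:306,314:334,1])
E
```

```text
t 41.9 p [446.   -5.5 182.9] F [-0.4 -0.1  0.6] w 51.2
[[-0.072, 0.953, 0.295], [0.997, 0.069, 0.022], [0.001, 0.295, -0.955]] q [ 0.74  0.28 -0.91  2.3   0.6   0.43  1.  ]
dot px 17 326.88235294117646 284.5882352941176 [[631.36369005  21.42363194  31.        ]]
brass [(295, 325, 325), (296, 325, 325), (297, 324, 326), (298, 323, 327), (299, 323, 327), (300, 323, 327)]
handle [497.8   2.7] [ 4.1 10.6] 4.23 49
plate [551.6   6.1] [205.7  60.2] 4.47 9022
knob top [676.96691148 -59.33091409 168.97512075] 38
t 41.95 p [445.8  -5.4 182.8] F [ 0.1 -0.2  0.1] w 51.4
[[-0.072, 0.953, 0.295], [0.997, 0.069, 0.022], [0.001, 0.296, -0.955]] q [ 0.74  0.28 -0.91  2.3   0.6   0.43  1.  ]
side red 3 269.03654485049833 244.0 [array([632.7,  19.6,  31. ])]
V
 [[255 255 255 255 253 240 225 217 217 214 205 194 183 178 182 189 198 211
  215 214]
 [255 255 255 255 241 222 214 214 212 203 183 163 156 149 153 165 181 204
  212 219]
 [255 255 255 255 236 218 217 212 208 187 165 143 140 140 136 146 164 193
  214 212]
 [255 255 255 255 235 220 215 212 208 190 159 142 137 135 140 146 163 190
  209 215]
 [255 
[... 5084 characters left out ...]
  17  17
   19  17]
 [ 16  10  16   7   7  16  13   7  60 131 168 177 162 125  51  20   7   3
    7   3]
 [ 16  23   4  13  16   8   4   8  89 158 168 174 176 149 103  16   8  19
    4  20]
 [ 27   9   8  12  12  12  21  27  98 137 146 145 139 133 101  28  24   4
    9  13]
 [ 15  13  16  15  15  11  11  28  69  87  88  79  78  80  64  37   8   4
   23  16]
 [ 13  10  12   6  10  13   7  12  30  41  36  32  31  35  23  14   9   9
    9   3]
 [ 12   7  12   7  10   5   5  14  21  18  20  17  19  16  20  13   5   5
   12   5]
 [  4   9   4   4   6   9   5   9   7  20  11  13  16  11   9   7   7   4
    9   6]
 [  2  11   8   2   6   4  11   3   9  13   9  10  12  16   3   3  12   5
    6  10]]
```

```bash
python3 - <<'E'
from h import *
f=np.load('w10.npz');d=dict(intrinsics=f['K'],camera_from_world=f['T'])
for z in(40.8,41.3,41.8):print(z,px2w(d,[325.0,292.2],z)[0].round(1))
print(px2w(d,[326.95,284.75],31).round(1))
E
```

```text
40.8 [632.8  19.2  40.8]
41.3 [632.1  19.1  41.3]
41.8 [631.5  19.   41.8]
[[631.6  21.5  31. ]]
```

send_rows(moves=[0,0,0,0.1,0,0,0,0,0,0.1,0,0,0,0,0,0.1,0,0,0,2.2,0,0,0,0,0,2.3,2,0,0,0,0.07,2.3,4,0,0,0,0,0,4,0,0,0,0,0,1.9,0,0,0,0,0,0,0,0,0,0,0,0,0,0,0])

```text
time_s: 43.0
position: [512.8, 0.2, 63.7]
tool_rot: [0.681, 0.732, 0.0, -0.0]
wrist_force: [0.6, -0.1, 0.3]
grip_width: 51.1
```

send_rows(moves=[0,0,0,0,0,0,0,0,0,0,0,0,0,0,0,0,0,0,0,0,0,0,0,0,0,0,0,0,0,0,0,0,0,0,0,0], claw=0, newtons=50)

```text
time_s: 43.6
position: [513.4, 0.0, 64.9]
tool_rot: [0.681, 0.732, 0.001, 0.001]
wrist_force: [0.2, 0.2, 5.4]
grip_width: 13.1
```

send_rows(moves=[0,0,-0.08,0,0,0,0,0,0,0,0,0])

```text
time_s: 43.8
position: [512.6, -0.4, 64.9]
tool_rot: [0.681, 0.732, 0.0, 0.0]
wrist_force: [-1.6, 0.0, 3.9]
grip_width: 13.0
```

send_rows(moves=[0,0,0.04,0,0,0,0,0,0,0,0,0])

```text
time_s: 44.0
position: [512.6, -0.4, 64.8]
tool_rot: [0.681, 0.732, -0.0, 0.001]
wrist_force: [-3.0, -0.7, 10.8]
grip_width: 12.6
```

send_rows(moves=[0,0,0,0,0,0,0,0,0,0,0,0,0,0,0,0,0,0,0,0,0,0,0,0,0,0,-2,0,0,0,0,0,-4,0,0,0,0,-2.3,-4,0,0,0,0,-2.3,-2,0,0,0,0,-2.2,0,0,0,0], claw=60)

```text
time_s: 44.9
position: [445.5, -4.8, 186.2]
tool_rot: [0.681, 0.732, 0.001, 0.002]
wrist_force: [0.0, -0.1, -1.6]
grip_width: 51.2
```

send_rows(moves=[0,0,0,-0.1,0,0,0,0,0,-0.1,0,0,0,0,0,-0.1,0,0,0,0,0,0,0,0,0,0,0,0,0,0,0,0,0,0,0,0])

```text
time_s: 45.5
position: [445.9, -4.9, 184.4]
tool_rot: [0.674, 0.724, 0.11, 0.102]
wrist_force: [0.4, 0.4, 0.0]
grip_width: 51.1
```

```bash
python3 m9.py w11; python3 dot.py; python3 - <<'E'
from h import *
f=np.load('w11.npz');im=f['f'];H=cv2.cvtColor(im,cv2.COLOR_RGB2HSV).astype(int)
d=dict(intrinsics=f['K'],camera_from_world=f['T'])
S=H[...,1].astype(float)
m=(H[...,0]<6)|(H[...,0]>175);w=S*m*(S>60);w[:270]=0;w[291:]=0;w[:,:312]=0;w[:,338:]=0
v,u=np.mgrid[:400,:640];print('dot px',(u*w).sum()/w.sum(),(v*w).sum()/w.sum())
print(H[288:300,318:334,1])
E
```

```text
t 45.55 p [446.   -4.8 184.3] F [-0.8 -0.   0.4] w 51.2
[[-0.072, 0.953, 0.295], [0.997, 0.069, 0.022], [0.001, 0.296, -0.955]] q [ 0.75  0.28 -0.93  2.3   0.6   0.44  1.  ]
dot px 16 324.1875 283.3125 [[631.10542146  19.05769661  31.        ]]
brass [(294, 324, 324), (295, 324, 325), (296, 323, 325), (297, 323, 326), (298, 322, 326), (299, 322, 326)]
handle [4.986e+02 2.000e-01] [ 5.2 10.7] 4.24 70
plate [551.3   3.7] [206.7  60.1] 4.38 9026
knob top [676.7897322  -59.16101012 169.3308981 ] 37
t 45.6 p [445.8  -4.7 184.2] F [ 0.   0.5 -0.2] w 51.1
[[-0.072, 0.953, 0.295], [0.997, 0.069, 0.022], [0.001, 0.296, -0.955]] q [ 0.75  0.28 -0.93  2.3   0.6   0.43  0.99]
side red 2 269.57142857142856 244.0 [array([631.4,  18.8,  31. ])]
dot px 324.153063583815 283.2615028901734
[[  6  16  16  16  16  18  14  19  18  15  20  20  20  14  15  15]
 [  4  15  16  12  15  18  18  13  21  18  16  15  16  15  16  12]
 [  6  16  15  16  15  14  15  15  15  17  18  16  16  14  18  16]
 [ 11  13  16  16  17  24  24  22  21  13  17  18  14  17  17  17]
 [ 16  15  18  16  19  37  58  52  27  19  20  18  15  18  16  15]
 [ 14  16  14  17  26  60  97  73  33  18  19  14  21  16  15  16]
 [ 16  17  16  21  30  77 132  99  42  17  17  17  18  17  18  15]
 [ 11  20  12  18  46 107 159 130  66  27  14  17  18  20  20  18]
 [ 14  10   9  24  81 146 168 155 100  48  21   9  10  12  12  11]
 [ 18   8   9  50 117 169 176 174 140  93  25   8   4   8  19  12]
 [ 10  24  10  63 136 162 176 176 156 104  51  13   9  12  13  13]
 [ 17  18   5  76 123 152 145 137 132  99  52  25  13   9   9   9]]
```

send_rows(moves=[0,0,0,0.1,0,0,0,0,0,0.1,0,0,0,0,0,0.1,0,0,0,0,-4,0,0,0,0,0,-4,0,0,0,-1.4,4.59,0,0,0,0,-1.4,4.59,0,0,0,0,-1.4,4.59,0,0,0,0,-1.4,4.59,0,0,0,0,-1.4,4.59,0,0,0,0], claw=38)

```text
time_s: 46.65
position: [680.4, -59.2, 263.0]
tool_rot: [0.681, 0.732, -0.0, -0.001]
wrist_force: [1.2, 0.8, 1.0]
grip_width: 32.5
```

send_rows(moves=[0,0,0,0,0,0,0,0,0,0,0,0])

```text
time_s: 46.85
position: [678.9, -58.0, 262.5]
tool_rot: [0.681, 0.732, -0.0, -0.001]
wrist_force: [-0.1, 0.8, -0.1]
grip_width: 32.3
```

```bash
python3 - <<'E'
from h import *
t=snap('wrist');W=t['W'];m=(W[...,2]>165)&(W[...,2]<180)&(abs(W[...,1]+50)<40)&(abs(W[...,0]-670)<40);print('knob w',m.sum(),np.nanmedian(W[m],0) if m.any() else '')
plan((680,-58,164,184.2))
E
```

```text
knob w 384 [679.70793807 -57.58765411 171.3058822 ]
t 46.9 p [678.1 -57.6 263.1] F [-0.6  0.4  0.3] w 32.1
[[-0.073, 0.997, -0.002], [0.997, 0.073, 0.001], [0.002, -0.002, -1.0]] q [ 0.54  0.73 -0.87  1.39  0.56  1.27  1.28]
to (680, -58, 164, 184.2) turn 0 x [-0.002 -0.002 -0.   ]  shift 3 x [-0.02  0.06  3.3 ] total [-0.05  0.18  9.91]
```

send_rows(moves=[0,0.18,3,0,0,0,0,0,3,0,0,0,0,0,2.5,0,0,0,0,0,1.4,0,0,0,0,0,0,0,0,0,0,0,0,0,0,0])

```text
time_s: 47.5
position: [680.6, -58.0, 166.2]
tool_rot: [0.681, 0.732, 0.0, 0.0]
wrist_force: [1.0, 0.9, 0.5]
grip_width: 32.8
```

send_rows(moves=[0,0,0,0,0,0,0,0,0,0,0,0,0,0,0,0,0,0,0,0,0,0,0,0,0,0,0,0,0,0], claw=0, newtons=20)

```text
time_s: 48.0
position: [681.2, -57.9, 166.6]
tool_rot: [0.681, 0.732, 0.001, 0.001]
wrist_force: [-0.9, 0.0, 6.6]
grip_width: 15.1
```

```bash
python3 - <<'E'
from h import *
s,r=st();p=np.array(s['position'])[:2];M=r.as_matrix()[:2,:2];c=np.array([681.7,22.2])
q=p;a0=np.arctan2(c[0]-p[0],c[1]-p[1]);print(a0,np.hypot(*(p-c)))
for t in np.linspace(a0,.89,10)[1:]:
    w=c+np.hypot(*(p-c))*np.array([-np.sin(t),-np.cos(t)]);print(round(t,2),w.round(1),(M.T@(w-q)/10).round(2));q=w
E
```

```text
t 48.0 p [681.2 -57.9 166.6] F [-0.9  0.   6.6] w 15.1
[[-0.072, 0.997, 0.002], [0.997, 0.072, 0.0], [-0.0, 0.002, -1.0]] q [ 0.51  0.83 -0.81  1.47  0.64  1.12  1.22]
0.0063554094938585055 80.12587340519539
0.1 [673.3 -57.5] [ 0.1  -0.78]
0.2 [665.6 -56.3] [ 0.18 -0.77]
0.3 [658.  -54.3] [ 0.25 -0.75]
0.4 [650.6 -51.6] [ 0.32 -0.72]
0.5 [643.5 -48.2] [ 0.39 -0.68]
0.6 [636.8 -44.1] [ 0.46 -0.64]
0.69 [630.5 -39.4] [ 0.52 -0.59]
0.79 [624.7 -34.1] [ 0.57 -0.54]
0.89 [619.4 -28.2] [ 0.62 -0.48]
```

Swing to just short first, then check.

send_rows(moves=[0.1,-0.78,0,0,0,0,0.18,-0.77,0,0,0,0,0.25,-0.75,0,0,0,0,0.32,-0.72,0,0,0,0,0.39,-0.68,0,0,0,0,0.46,-0.64,0,0,0,0,0.52,-0.59,0,0,0,0,0.57,-0.54,0,0,0,0,0,0,0,0,0,0,0,0,0,0,0,0])

```text
time_s: 49.0
position: [623.7, -34.8, 166.4]
tool_rot: [0.681, 0.732, -0.0, 0.001]
wrist_force: [-2.2, -1.2, 10.9]
grip_width: 15.0
```

```bash
cat > arm.py <<'E'
from h import *
st()
for n in('side','top'):
    t=snap(n);W=t['W'];H=cv2.cvtColor(t['frame'],cv2.COLOR_RGB2HSV).astype(int);v,u=np.mgrid[:400,:640]
    # pale lever arm at z~137 between hub and knob
    X=px2w(t,np.c_[u.ravel(),v.ravel()],137).reshape(400,640,3)
    R2=np.hypot(X[...,0]-687,X[...,1]-22.5)
    m=(R2>18)&(R2<68)&(H[...,2]>115)&(H[...,1]<60)&(abs(W[...,2]-136)<9)&(X[...,1]<25)&(X[...,0]<700)
    P=X[m][:,:2]
    if len(P)>4:
        vx,vy,x,y=cv2.fitLine(P.astype(np.float32),cv2.DIST_HUBER,0,.01,.01).ravel()
        if vx*(x-687)+vy*(y-22.5)<0: vx,vy=-vx,-vy
        print(n,len(P),'line pt',x,y,'theta by line',np.radians(4.05-90)-np.arctan2(vy,vx),'by pivot',np.radians(4.05-90)-np.arctan2(y-22.5,x-687), 'miss of pivot',(687-x)*-vy+(22.5-y)*vx)
    else: print(n,len(P))
from dot import dotside
dotside()
E
python3 arm.py
```

```text
t 49.0 p [623.7 -34.8 166.4] F [-2.2 -1.2 10.9] w 15.0
[[-0.072, 0.997, 0.001], [0.997, 0.072, -0.002], [-0.002, 0.001, -1.0]] q [ 0.54  0.75 -0.84  1.64  0.62  1.04  1.15]
side 65 line pt 661.7083 -6.2410417 theta by line 1.3775683790656588 by pivot 0.7923323065253756 miss of pivot -21.148315
top 0
side red 3 269.4294117647059 243.75882352941176 [array([632.5,  17.9,  31. ])]
```

send_rows(moves=[0.35,-0.28,0,0,0,0,0.34,-0.25,0,0,0,0,0,0,0,0,0,0,0,0,0,0,0,0,0,0,0,0,0,0,0,0,0,0,0,0])

```text
time_s: 49.75
position: [618.1, -29.4, 166.4]
tool_rot: [0.682, 0.732, -0.001, 0.001]
wrist_force: [-2.5, -3.7, 12.0]
grip_width: 14.7
```

```bash
python3 - <<'E'
from h import *
from dot import dotside
s,r=st();p=np.array(s['position'])[:2]
for c in([681.7,22.2],[687,22.5]):
    print(np.arctan2(c[0]-p[0],c[1]-p[1])+.07,np.hypot(*(p-c)))
dotside()
a=cv2.resize(snap('side')['frame'][190:265,235:315][:,:,::-1],None,fx=5,fy=5,interpolation=cv2.INTER_CUBIC)
b=cv2.resize(snap('top')['frame'][120:195,240:320][:,:,::-1],None,fx=5,fy=5,interpolation=cv2.INTER_CUBIC)
cv2.imwrite('pics/end1.png',np.hstack([a,b]));print(a.shape)
E
```

```text
t 49.75 p [618.1 -29.4 166.4] F [-2.5 -3.7 12. ] w 14.7
[[-0.071, 0.997, 0.001], [0.997, 0.071, -0.003], [-0.003, 0.001, -1.0]] q [ 0.54  0.74 -0.84  1.66  0.62  1.04  1.14]
0.9593994006879321 81.91954530939846
0.995398329281642 86.28088553432372
side red 3 269.4244186046512 243.75872093023256 [array([632.5,  18. ,  31. ])]
(375, 400, 3)
```

View pics/end1.png

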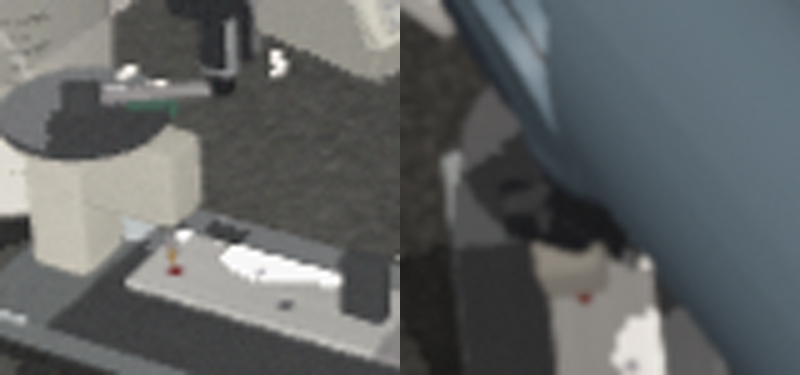

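```bash
python3 - <<'E'
from h import *
t=snap('side')
for a,b in(((257,208.6),(277,207.6)),((256.4,208.6),(276.4,207.1))):
    A=px2w(t,a,135)[0];B=px2w(t,b,135)[0];print(A.round(1),B.round(1),np.radians(4.05-90)-np.arctan2(B[1]-A[1],B[0]-A[0]))
# arm centreline at sub-pixel by columns
g=cv2.cvtColor(t['frame'],cv2.COLOR_RGB2GRAY).astype(float);print(g[202:216,256:280:2].round(0).astype(int))
# expected pixels of the arm centreline for several theta
K=t['intrinsics'];C=t['camera_from_world']
for th in(.85,.9,.95,1.,1.05,1.1):
    az=np.radians(4.05-90)-th;o=[]
    for r in(25,45,65):
        P=C@np.array([687.2+r*np.cos(az),22.7+r*np.sin(az),135,1]);o.append((K@P[:3]/P[2])[:2].round(1).tolist())
    print(th,o)
E
```

```text
[673.3  13.2 135. ] [627.6 -21.1 135. ] 0.9978740955786887
[674.8  14.  135. ] [630.8 -22.6 135. ] 0.9463059238773199
[[149  86  79  79  76  79  80  77  78  81  48  54]
 [135  94 225 145  77  76  79  78  78  77  74  55]
 [120 155 243 141  79  74  72  78  76  79 105 110]
 [117 174 187 119 100  78  79  80  75  79  67  61]
 [117 128 125 116 155 223 153  99 100 114  88  37]
 [167 176 140 142 139 158 141 134 141 143 124  36]
 [144 150 148 147 143 142 141 143 146 146 142  39]
 [142 140 143 142 142 127 115 108 101  97  92  60]
 [125 102 105  99 101  95  90  90  83  78  75  72]
 [ 79  71  83  88  80  82  81  79  80  75  76  73]
 [ 66  68  69  71  67  71  68  79  77  80  76  75]
 [ 68  66  67  65  64  65  67  80  77  84  76  74]
 [ 65  68  65  64  67  66  76  83  79  80  86  77]
 [ 66  65  66  63  65  66 147 105  83  78  76  73]]
0.85 [[259.8, 207.7], [266.7, 206.9], [273.5, 206.0]]
0.9 [[259.8, 207.9], [266.8, 207.2], [273.7, 206.6]]
0.95 [[259.9, 208.1], [266.9, 207.6], [273.8, 207.1]]
1.0 [[259.9, 208.3], [266.9, 208.0], [273.9, 207.7]]
1.05 [[259.9, 208.6], [266.9, 208.4], [273.9, 208.2]]
1.1 [[259.8, 208.8], [266.8, 208.8], [273.8, 208.8]]
```

send_rows(moves=[-0.69,0.53,0,0,0,0,-0.57,0.54,0,0,0,0,-0.52,0.59,0,0,0,0,-0.46,0.64,0,0,0,0,-0.39,0.68,0,0,0,0,-0.32,0.72,0,0,0,0,-0.25,0.75,0,0,0,0,-0.18,0.77,0,0,0,0,-0.1,0.78,0,0,0,0,0,0,0,0,0,0])

```text
time_s: 50.95
position: [681.2, -58.0, 166.5]
tool_rot: [0.681, 0.732, 0.001, 0.001]
wrist_force: [-0.9, -0.7, 9.3]
grip_width: 15.1
```

send_rows(moves=[0,0.3,0,0,0,0,0.02,0.3,0,0,0,0,0.03,0.2,0,0,0,0,0,0,0,0,0,0,0,0,0,0,0,0])

```text
time_s: 51.45
position: [688.3, -58.0, 166.5]
tool_rot: [0.681, 0.732, -0.0, 0.001]
wrist_force: [-2.1, -1.3, 9.3]
grip_width: 15.0
```

send_rows(moves=[0.02,0.2,0,0,0,0,0.02,0.2,0,0,0,0,0,0,0,0,0,0,0,0,0,0,0,0])

```text
time_s: 51.85
position: [692.2, -57.7, 166.5]
tool_rot: [0.681, 0.732, -0.001, 0.001]
wrist_force: [-2.6, -2.0, 9.7]
grip_width: 15.2
```

```bash
python3 - <<'E'
from h import *
s,r=st()
t=snap('side');g=cv2.cvtColor(t['frame'],cv2.COLOR_RGB2GRAY).astype(int)
K=t['intrinsics'];C=t['camera_from_world']
for th in(0,.05,.1,.15,.2):
    az=np.radians(4.05-90)-th;o=[]
    for rr in(25,45,65):
        P=C@np.array([687.2+rr*np.cos(az),22.7+rr*np.sin(az),135,1]);o.append((K@P[:3]/P[2])[:2].round(1).tolist())
    print(th,o)
print(g[186:212,254:276:1])
E
```

```text
t 51.85 p [692.2 -57.7 166.5] F [-2.6 -2.   9.7] w 15.2
[[-0.072, 0.997, 0.001], [0.997, 0.072, -0.003], [-0.003, 0.001, -1.0]] q [ 0.5   0.84 -0.81  1.43  0.64  1.14  1.23]
0 [[255.9, 205.0], [259.7, 202.1], [263.4, 199.2]]
0.05 [[256.3, 205.1], [260.3, 202.2], [264.3, 199.4]]
0.1 [[256.6, 205.2], [261.0, 202.4], [265.2, 199.7]]
0.15 [[257.0, 205.3], [261.5, 202.6], [266.0, 200.0]]
0.2 [[257.3, 205.5], [262.1, 202.9], [266.9, 200.3]]
[[137 134 124 156 166  94  49  49  51  49  85 130 116  59  42  45 104  79
   73  72  74  72]
 [136 134 126 157 167  90  46  47  52  49  68 128 115  63  39  48 100  92
   78  74  76  77]
 [136 135 125 158 168  91  51  45  48  47  68 130 115  64  38  45 102  96
   82  77  78  77]
 [136 134 123 159 166  89  47  46  46  48  67 131 131  71  40  43  89  90
   77  73  73  74]
 [135 134 124 158 167 157  88  49  52  51  49 129 134  74  42  48  81  87
   76  70  73  76]
 [136 134 127 159 167 166  97  48  46  50  45 129 133  73  38  44  75  75
   73  74  77  76]
 [136 137 125 156 115  98  65  45  49  48  44 130 137  77  41  60  69  71
   72  76  79  74]
 [139 135 
[... 1057 characters left out ...]
6  79  75  71  71  75  76  82
   76  75  78  78]
 [ 90 124 134 131 127 144 114  83  71  70  72  73  76  77  80  78  79  78
   78  77  79  80]
 [ 74 125 132 108  84  82  74  70  66  68  86 110 153 160 102  79  79  78
   81  80  82  81]
 [ 68 106 100  78  67  67  65  64  65 105 156 133 114 146 105  84  83  83
   81  80  80  78]
 [ 67  74  71  68  68  67  65  66  68  74  93  83  70  81  91  79  73  78
   79  79  76  75]
 [ 69  66  65  68  67  67  68  66  73  70  67  71  68  70  73  79  78  78
   80  79  77  76]
 [ 69  65  66  67  66  66  73  84  84  86  85  84  83  84  86  83  82  82
   82  77  77  75]
 [ 68  65  66  68  65  64  81  87  90  84  81  84  84  83  80  90  79  77
   77  73  74  77]]
```

send_rows(moves=[0,0,0,0,0,0,0,0,0,0,0,0,0,0,0,0,0,0,0,0,-2,0,0,0,0,0,-4,0,0,0,0,0,-3,0,0,0,1.4,-3.5,0,0,0,0,1.4,-3.5,0,0,0,0,1.4,-3.5,0,0,0,0,1.4,-3.5,0,0,0,0], claw=60)

```text
time_s: 52.9
position: [546.7, -10.3, 254.5]
tool_rot: [0.681, 0.732, -0.0, -0.0]
wrist_force: [1.2, -0.9, 1.4]
grip_width: 51.2
```

send_rows(moves=[1.4,-3.5,0,0,0,0,0,0,4,0,0,0,0,0,4,0,0,0,0,0,4,0,0,0,0,0,0,0,0,0,0,0,0,0,0,0])

```text
time_s: 53.5
position: [512.5, 1.2, 135.3]
tool_rot: [0.681, 0.732, -0.0, -0.001]
wrist_force: [0.3, 0.2, 0.3]
grip_width: 51.1
```

```bash
python3 - <<'E'
from h import *
from dot import dotside
plan((512.6,-0.4,62,184.3));dotside()
t=snap('top');W=t['W'];m=(W[...,2]>155)&(W[...,2]<185)&(abs(W[...,1]+50)<40)&(abs(W[...,0]-670)<50);print('knob top',np.nanmedian(W[m],0),m.sum())
E
```

```text
t 53.5 p [512.5   1.2 135.3] F [0.3 0.2 0.3] w 51.1
[[-0.073, 0.997, -0.001], [0.997, 0.073, 0.001], [0.001, -0.001, -1.0]] q [ 0.56  0.63 -0.85  1.95  0.63  0.85  1.01]
to (512.6, -0.4, 62, 184.3) turn 0 x [-0.001 -0.001 -0.002]  shift 2 x [-0.08 -0.    3.67] total [-0.16 -0.    7.33]
side red 2 269.56296296296296 244.0 [array([631.4,  18.8,  31. ])]
knob top [686.51500358 -59.38777887 167.89638703] 36
```

send_rows(moves=[-0.16,0,3,0,0,0,0,0,2.5,0,0,0,0,0,1.6,0,0,0,0,0,0,0,0,0,0,0,0,0,0,0])

```text
time_s: 54.1
position: [513.7, -0.6, 65.1]
tool_rot: [0.681, 0.732, 0.001, 0.001]
wrist_force: [1.0, -0.1, 0.2]
grip_width: 51.2
```

send_rows(moves=[0,0,0,0,0,0,0,0,0,0,0,0,0,0,0,0,0,0,0,0,0,0,0,0,0,0,0,0,0,0,0,0,0,0,0,0,0,0,0,0,0,0], claw=0, newtons=80)

```text
time_s: 54.8
position: [513.4, -0.8, 64.9]
tool_rot: [0.681, 0.732, 0.0, 0.001]
wrist_force: [-1.4, 0.0, 6.0]
grip_width: 12.4
```

send_rows(moves=[0,0,-0.08,0,0,0,0,-0.5,0,0,0,0,0,-1,0,0,0,0,0,-1,0,0,0,0,0,-1,0,0,0,0,0,-1,0,0,0,0,0,-1,0,0,0,0,0,-1,0,0,0,0,0,-0.5,0,0,0,0,0,0,0,0,0,0])

```text
time_s: 55.8
position: [441.8, -6.0, 64.9]
tool_rot: [0.681, 0.732, -0.001, -0.0]
wrist_force: [-2.4, -0.3, 10.0]
grip_width: 12.4
```

send_rows(moves=[0,0,-1,0,0,0,0,0,-2,0,0,0,0,0,-2.5,0,0,0,0,0,-1.5,0,0,0,1.5,0.15,0,0,0,0,3,0.29,0,0,0,0,3,0.29,0,0,0,0,3,0.29,0,0,0,0,3,0.29,0,0,0,0,3,0.29,0,0,0,0])

```text
time_s: 56.8
position: [445.5, 160.1, 134.3]
tool_rot: [0.681, 0.732, -0.002, -0.001]
wrist_force: [0.7, -1.5, -3.6]
grip_width: 12.1
```

send_rows(moves=[3,0.29,0,0,0,0,3,0.29,0,0,0,0,2.8,0.25,0,0,0,0,1.5,0.15,0,0,0,0,0,0,0,0,0,0,0,0,0,0,0,0])

```text
time_s: 57.4
position: [448.4, 262.0, 134.1]
tool_rot: [0.681, 0.732, -0.002, -0.0]
wrist_force: [0.7, 1.4, -3.7]
grip_width: 12.1
```

```bash
python3 - <<'E'
from h import *
d=snap('wrist','w12.png');plan((448,263,44,184.3))
t=snap('top');W=t['W'];K=t['intrinsics'];C=t['camera_from_world'];v,u=np.mgrid[:400,:640]
m=(abs(W[...,2]-0)<0)  # tray outline estimate from wrist image: walls (z 20..30)
W=d['W'];m=(W[...,2]>20)&(W[...,2]<31)&(W[...,1]>180)&(W[...,1]<360)&(W[...,0]>340)&(W[...,0]<640)
P=W[m];print('walls',len(P),np.percentile(P[:,:2],[2,98],axis=0).round(0) if len(P) else '',cv2.minAreaRect(P[:,:2].astype(np.float32)) if len(P) else '')
E
```

```text
t 57.45 p [448.7 261.4 134.1] F [-0.2 -0.4 -4.8] w 12.8
[[-0.071, 0.997, -0.002], [0.997, 0.071, -0.002], [-0.002, -0.002, -1.0]] q [ 0.04  0.64 -0.86  1.93  0.64  0.87  0.48]
to (448, 263, 44, 184.3) turn 0 x [-0.002  0.002 -0.004]  shift 3 x [ 0.05 -0.02  3.  ] total [ 0.16 -0.06  9.01]
walls 3470 [[364. 195.]
 [527. 339.]] ((450.77001953125, 267.6439208984375), (170.63507080078125, 140.39248657226562), 3.192610502243042)
```

send_rows(moves=[0.2,0,2,0,0,0,0.2,0,3,0,0,0,0,0,2,0,0,0,0,0,1.2,0,0,0,0,0,0.5,0,0,0,0,0,0.2,0,0,0,0,0,0,0,0,0,0,0,0,0,0,0])

```text
time_s: 58.3
position: [449.6, 267.5, 46.5]
tool_rot: [0.681, 0.732, 0.001, 0.0]
wrist_force: [-0.2, -0.1, -2.8]
grip_width: 12.4
```

send_rows(moves=[0,0,0.1,0,0,0,0,0,0,0,0,0,0,0,0,0,0,0])

```text
time_s: 58.6
position: [449.2, 267.2, 44.9]
tool_rot: [0.681, 0.732, 0.0, 0.0]
wrist_force: [-1.1, -0.1, -4.3]
grip_width: 12.4
```

send_rows(moves=[0,0,0.1,0,0,0,0,0,0,0,0,0,0,0,0,0,0,0])

```text
time_s: 58.9
position: [449.0, 267.2, 43.6]
tool_rot: [0.681, 0.732, -0.0, -0.0]
wrist_force: [-0.3, 0.1, -4.2]
grip_width: 12.3
```

send_rows(moves=[0,0,0.08,0,0,0,0,0,0,0,0,0,0,0,0,0,0,0])

```text
time_s: 59.2
position: [449.1, 267.3, 43.0]
tool_rot: [0.681, 0.732, 0.0, 0.0]
wrist_force: [-0.2, 0.4, -1.4]
grip_width: 12.4
```

Touching down. Release and retreat.

send_rows(moves=[0,0,0.03,0,0,0,0,0,0,0,0,0])

```text
time_s: 59.4
position: [449.1, 267.3, 42.9]
tool_rot: [0.681, 0.732, 0.0, 0.0]
wrist_force: [-1.4, -1.3, 4.4]
grip_width: 12.5
```

send_rows(moves=[0,0,0,0,0,0,0,0,0,0,0,0,0,0,0,0,0,0,0,0,0,0,0,0,0,0,-2,0,0,0,0,0,-4,0,0,0,0,0,-4,0,0,0,0,0,-5,0,0,0,0,0,0,0,0,0], claw=60)

```text
time_s: 60.3
position: [451.6, 270.0, 198.4]
tool_rot: [0.681, 0.732, 0.005, 0.001]
wrist_force: [0.2, 0.5, -0.3]
grip_width: 51.1
```

```bash
python3 - <<'E'
from chk import *
st();chk('top');chk('side')
d=snap('wrist');W=d['W'];H=cv2.cvtColor(d['frame'],cv2.COLOR_RGB2HSV).astype(int)
m=(H[...,1]<45)&(H[...,2]>120)&(abs(W[...,2]-9)<8)&(abs(W[...,1]-268)<60)&(W[...,0]<600)&(W[...,0]>370)
P,s=blob(d,m,9);print('plate',cv2.minAreaRect(P[:,:2].astype(np.float32)),len(P))
Q=W[m];Q=Q[abs(Q[:,2]-np.median(Q[:,2]))<5];A=np.c_[Q[:,:2]-Q[:,:2].mean(0),np.ones(len(Q))];print('plane',np.linalg.lstsq(A,Q[:,2],rcond=None)[0].round(4))
t=snap('top');W=t['W'];m=(W[...,2]>155)&(W[...,2]<185)&(abs(W[...,1]+50)<40)&(abs(W[...,0]-670)<50);print('knob top',np.nanmedian(W[m],0),m.sum())
E
```

```text
t 60.3 p [451.6 270.  198.4] F [ 0.2  0.5 -0.3] w 51.1
[[-0.072, 0.997, 0.008], [0.997, 0.072, 0.005], [0.005, 0.009, -1.0]] q [ 0.08  0.56 -0.93  1.88  0.55  0.97  0.55]
top green 68 [ 518.1 -232.6   27.1] [ 518.8 -233.1   25.9]
top orange 73 [ 451.8 -266.    27.4] [ 452.4 -267.5   27.3]
side green 50 [ 516.7 -223.6   28.5] [ 521.1 -228.1   26.8]
side orange 46 [ 451.8 -256.5   29.4] [ 456.1 -262.2   27. ]
plate ((491.3844299316406, 268.77447509765625), (214.41867065429688, 117.63798522949219), 1.0325231552124023) 16829
plane [-7.4000e-03  1.2700e-02  8.8923e+00]
knob top [686.35986479 -59.3781999  168.95865435] 38
```

```bash
python3 - <<'E'
from h import *
t=snap('side');g=cv2.cvtColor(t['frame'],cv2.COLOR_RGB2GRAY).astype(int);print(g[194:206,252:274])
t=snap('top');W=t['W'];H=cv2.cvtColor(t['frame'],cv2.COLOR_RGB2HSV).astype(int);v,u=np.mgrid[:400,:640]
X=px2w(t,np.c_[u.ravel(),v.ravel()],137).reshape(400,640,3)
m=(X[...,1]<6)&(X[...,1]>-46)&(abs(X[...,0]-685)<18)&(H[...,2]>130)&(abs(W[...,2]-137)<8)
P=X[m][:,:2];print(len(P),P.mean(0));vx,vy,x,y=cv2.fitLine(P.astype(np.float32),cv2.DIST_HUBER,0,.01,.01).ravel()
if vy>0: vx,vy=-vx,-vy
print('theta line top',np.radians(4.05-90)-np.arctan2(vy,vx))
E
python3 m2.py | grep -E "knob|disc"
```

```text
[[ 75  78  75  78  74  75  71  75  78  74  73  75  73  76  76  73  73  73
   73  72  75  73]
 [ 72  75  72  76  74  78  74  73  73  77  71  74  71  74  72  74  74  73
   77  72  72  73]
 [ 76  76  75  78  74  73  74  74  77  76  78  77  77  79  77  74  74  76
   74  77  70  73]
 [ 77  75  75  76  74  75  74  77  78  76  75  76  75  75  73  72  74  76
   77  73  71  85]
 [ 74  73  74  74  76  76  74  75  77  73  76  76  76  75  74  76  74  71
   72 103 103 139]
 [ 91  77  74  78  75  73  77  76  77  73  74  75  73  74  71  84 106 123
  146 152 150 153]
 [154 155 135 130 116 111 113 111 110 113 111 109 127 148 152 152 155 157
  159 157 156 153]
 [164 161 161 159 161 160 160 161 158 159 156 160 159 162 162 161 162 161
  158 158 158 125]
 [162 163 164 164 167 168 165 167 167 167 166 164 164 164 165 163 161 161
  160 123 107  74]
 [132 155 163 163 164 165 165 168 166 165 165 164 163 163 164 160 128 114
   89  69  58  51]
 [ 71  79  91  94 108 132 138 136 137 138 137 122 114 111  99  84  65  61
   48  47  47  50]
 [ 48  50  49  51  58  68  68  67  68  70  71  63  62  61  52  48  48  50
   50  50  51  49]]
56 [685.55916276 -20.04133518]
theta line top 0.04074622692790242
disc depth [680.40452163  19.75443029 124.963694  ] 989
disc [678.   15.5] [114.9 100.7] 39.14 989
knob [670.43781223 -57.83785004 167.77977867] 36
```

```bash
python3 -c "
from workcell import ticket
print(ticket.hand_in())"
```

```text
the job is handed in; nothing more can be done
None
```

I did every step in order and handed the job in at about 60 s of the 210 s allowed. No verdict came back.

**What I did**
- I moved the two specimens present, green and orange, onto the mat. I then laid the plate on the tester's table about 70 mm short of the needle and slid it in until the dot was under the tip.
- During the first swing of the lever to about 0.95, the plate was found knocked about 24 mm further in. I swung the lever back, re-gripped the plate and re-aligned it, with the dot about 1 mm from the tip.
- I then swung the lever to the green notch, where the side camera showed about 1.0 rad. After that I swung it back to rest, slid the plate out and laid it in the tray.

**Last checks**
- **Specimens:** green is at about (518, -233) and orange at about (452, -267), both on the mat with their tops at 28 mm, as they should be.
- **Plate:** its top sits at about 9 mm, which means it is on the tray floor. The fitted tilt was about 0.015 rad, but that fit also took in some of the tray, so it is a rough check. The outline fit failed for the same reason and measured 214 x 118 mm.
- **Lever:** it is at about 0.04 rad by the top camera, and the side view earlier gave 0 to 0.05.
- **Gripper:** it is open and clear of everything.

**What disagreed or was not checked**
- The arc the gripper followed put the lever pivot about 5 mm away from where the cameras put it. The lever angles I relied on come from the camera images, and the two estimates stayed within 0.04 rad of each other.
- I did not re-measure the cup and the bottle at the end. I kept the arm away from both.

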